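# Test a plug-in card in the clamshell contact jig

### The arm

A 7-joint arm with a two-finger parallel gripper is mounted at the origin on a cart in front of the work surface, level with it; the furniture and walls round the work are solid. World frame = base frame: x ahead of the robot, y to its left, z up, the work surface at z = 0. Lengths are in mm, angles in rad, forces in N, time in s.
With the tool pointing down it reaches from about 400 to 875 mm from the base axis. Payload 4.4 kg.
Tool frame: the origin (TCP) lies midway between the tips of the shut fingers; the grasp point (between the pads) lies behind it (ctrl.grip_point_offset is the x of the grasp point in the tool frame, in mm); x points along the fingers, z is the direction in which the jaws open and shut, and the axes are right-handed (so a half turn about x gives the same grasp; the last joint's range is limited). The gripper opens to 85 mm and grips with 20 to 120 N. Pads are 22 mm wide; open, the fingers measure 114 mm over their backs; the gripper's body (76 mm by 85 mm) begins 54 mm behind the grasp point. The pads swing forward as they close: fully open they stand 13 mm farther back than shut.
Start: joints at [-1.178, 0.628, 0.038, 1.517, -0.027, 0.996, -0.02], TCP at [287.847, 582.805, 231.313] pointing down, gripper open.
Joint ranges: [-3.06, 3.06], [-0.37, 2.12], [-1.25, 1.32], [0.18, 2.47], [-1.1, 4.24], [0.23, 1.98], [-2.94, 2.94]. Speed limits (rad/s): [2.57, 2.57, 3.14, 3.14, 3.14, 3.14, 3.14].

### API

Orientations are given as [roll, pitch, yaw] about the fixed x, y, z axes, in that order (R = Rz(yaw) Ry(pitch) Rx(roll)).
In Python, from cell import status, eyes, ctrl gives the robot as it stands. The module is installed in compiled form; this text tells all that it offers.
- The arm moves only by the tool apply_moves, never from a script. Its argument "targets" is a list of rows, each a list of 3 entries, a list of its own where there are three numbers: the shift along the tool's x, y, z in mm, then the turn about the tool's x in degrees, then the finger opening in mm, from 0 to 85.4. In form: [[[dx, dy, dz], roll, claw], ...]. A call has 1 to 10 rows; each row shifts and turns the pose as measured when the row begins, along the tool's axes as they then stand; what a row does not reach is not made up. A row lasts 1/8 s, in which the tool goes at most 62.5 mm and 10.7 degrees, less where a joint would pass 70% of its speed; a pose out of reach is approached as far as the arm can. A call is refused whole if a number of a shift passes 62.5 or a number of a turn 10.7, either way. A call with a gripper value outside its range is refused whole. The fingers move at their own pace and stop on an object; the grip force is fixed at half the most. Time passes only in rows, so rows that do not move let the fingers close. It gives the time, the measured TCP pose, the force and the opening at its end, in the units of the state.
- status.read_state(): the state, without advancing time (a new reading comes with each control period).
- eyes.get_image(name): name is "side" or "top"; returns (picture, depth): 400x640x3 uint8, blue, green, red; 400x640 float32, mm along the optical axis (not along the pixel's ray), 0 where there is no reading.
- eyes.camera_params(name): a dict with "fx", "fy", "cx", "cy" (pixels), "R" (3x3) and "t" (3): a world point X has camera coordinates R X + t. Camera axes: x right, y down, z forward; pixel columns grow to the right and rows downward; lengths in mm; the calibration is good to about 2 mm. A picture is of the moment at which its call begins. camera_params takes no time and is no camera call.
- ctrl.finish_job(): hands the job in, once; it reports no verdict.
The state is a dict: "clock": time; "qpos": joint angles; "qd": joint speeds; "tau": joint torques, N m; "eef_pos": TCP position; "tool_rot": TCP orientation; "force": force on the tool from outside, world axes, zero at the start; "torque": the same for the moment, N m; "width": finger opening in mm.
Only numpy, scipy, OpenCV 4.12 (cv2) and the standard library are available. Lean on these libraries where they do the work, as an engineer would, in place of code of your own. Each camera call takes 0.05 s, during which the arm holds its last target.

### The job

Draw the green circuit card straight up out of the slotted rack by its white grip strip, slide it all the way down into the guides of the jig's upright lid, and swing the lid down so that the card lies on the spring contacts. Then take the red-headed pin from its parking hole, push it through the lid's ear into the hole below, and press it down so that its shoulder holds the lid fully shut against the springs. Finish while still gripping the pin and pressing it down (the springs lift the lid as soon as you let go); leave the blue cards and everything else where they are.

Things in the scene. Friction and masses are not known exactly. Their poses are not given: they have to be found in the camera images.
- card_green_grip (a point): centre of the white grip strip (9 x 50 x 20 mm) along the upper edge of the green circuit card. The card itself is 4 mm thick (its x), 64 mm wide (its y) and 64 mm tall (its z, up as it stands in the rack); its lower edge lies 74 mm below this point, the strip's upper edge 10 mm above it. Weighs about 50 g.
- card_blue_a_grip (a point): same point of a dark blue spare card of the same size, with a black grip strip, stays in the rack
- card_blue_b_grip (a point): same point of the other dark blue spare card (black strip), stays in the rack
- rack: grey card rack, fixed, 150 x 94 x 53 mm, origin at the centre of its underside. Five upright slots 24 mm apart along its x hold the cards by their side edges (card thickness along rack x, card width along rack y): 6 mm slots, 45 mm deep, floor 8 mm above the underside, walls to 53 mm. The three cards stand in the outer slots and the middle one, 48 mm apart, in any order.
- jig: grey metal clamshell contact jig, fixed, about 136 x 152 mm, origin at the centre of its underside; the lid is hinged along its far (+x) edge. Body 38 mm high; a block at each side (y = +58 and -58 mm) is 54.5 mm high: the one at -y has the pin's hole, the one at +y the parking hole, at x -20, y +58 mm, where the pin stands at the start.
- jig_hinge (a point): middle of the lid's hinge axis (along jig y), at x +55, z +52 mm of the jig; axes as the jig
- lid_angle (a joint): lid angle, rad: 0 shut (level), 1.571 upright (start, at its stop). Stiff hinge, stays where left, about 3 N moves its free edge. Lid 78 mm wide; upright, its flat outer face (away from the robot) lies 10 mm behind the hinge axis and reaches 62 mm above it; shut, that face is the top, 62 mm above the worktop. On a card, springs hold it about 0.09 open; full shutting takes about 15 N.
- lid_seat (a point): where the centre of the card's grip strip lies when the card is fully down in the lid's guides, 90 mm from the hinge axis. Lid axes: x from free edge to hinge (down while upright), y along the hinge, z out of the outer face. Slide the card straight down, its width along y; guides 67 mm wide, 7.5 mm deep, mouths flared (at the sides, 62 to 70 mm from the axis); 18 mm of card and the strip stay out.
- contacts (a joint): travel in m of the sprung contact block in the jig's base: 0 free, about 0.004 when the lid is fully shut on a card; 6 N rising to 12 N
- jig_lid: the lid with its ear; origin at the middle of the hinge axis, axes as for lid_seat (as the jig's when shut). The ear, a flat 30 x 38 x 6 mm lug on its -y side, has an 11 mm hole for the pin at x -48, y -58 mm; outer face of lid and ear at z +10 mm. Shut, the ear's top is 62 mm above the worktop and its hole lies over the pin's hole in the jig.
- pin_hole (a point): centre of the mouth of the pin's hole in the jig, at x +7, y -58, z +54.5 mm of the jig: upright, 10.5 mm wide, chamfered, 50 mm deep; axes as the jig
- pin_grip (a point): point on the axis of the loose pin, in its red head (18 mm across, 38 mm tall), at the height to grip: 66 mm above the pin's tip, 26 mm above the shoulder, 16 mm below the top of the head. Steel shank 8 mm across and 40 mm long with a tapered tip, shoulder disc 21 mm across and 4 mm thick. Its z is up.
- pin_tip (a point): tip of the pin
- cup_a: sample cup with blue lid, 55 mm across, 58 mm tall, loose bystander
- screwdriver: screwdriver with red handle, 180 mm long, loose bystander
- tape_roll: roll of tape, 52 mm across, 19 mm tall, loose bystander
Mind the look-alikes: they are no part of the job. Of the things that look like the part that bears pin_grip, the smaller one is meant. Leave any yellow look-alike of the part that bears card_green_grip alone.

How it is judged:
By the outcome, as a careful person would: the job done as asked, in the order asked, and still so for the second after the job is handed in, while the arm keeps its last pose, push and grip.
It also fails if it takes over 58 s, if anything falls off the work surface, if the arm or the gripper's body presses on something with over 40 N, if the wrist force passes 120 N, or if a joint passes its speed limit or range.

## Working session

There is one attempt and no reset: what is moved stays moved. The work goes in short steps, Python scripts to look and compute and a tool call to move; the robot and the scene stay as the last step left them, time stands still between calls to the robot, and variables do not carry over. Pictures are saved under pics/ and viewed, and the job is handed in when it is done.

Besides the shell and the picture viewer there is one more tool, called after "Request:" in YAML: its name, and indented under it one key for each argument. apply_moves: Moves the arm, as the interface text tells. Its arguments: {"type":"object","properties":{"targets":{"type":"array"}},"required":["targets"]}

```bash
mkdir -p pics; python3 - <<'E'
from cell import status, eyes, ctrl
import cv2,numpy as np
print(status.read_state(), ctrl.grip_point_offset)
for n in ["side","top"]:
    p,d=eyes.get_image(n); cv2.imwrite(f"pics/{n}0.png",p); np.savez(f"{n}0.npz",p=p,d=d)
    c=eyes.camera_params(n); print(n,c)
E
```

```text
{'clock': 0.0, 'qpos': array([-1.17778869,  0.62936861,  0.03845418,  1.51839801, -0.02701002,
        0.99629577, -0.02002055]), 'qd': array([-1.70306029e-03,  2.17341690e-04,  6.75625546e-04,  6.85691144e-04,
        5.64276934e-05, -2.07292034e-03, -1.38550184e-03]), 'tau': array([ 9.22257968e-04, -5.63386273e+01,  1.22690152e+00, -1.93446475e+01,
        1.11490890e-02,  1.04197883e-02, -6.05269435e-06]), 'eef_pos': array([287.56531479, 582.2113645 , 230.36515288]), 'tool_rot': array([-3.1280392 ,  1.56884496, -2.01608709]), 'force': array([-1.00251052, -0.17944535, -0.37886658]), 'torque': array([-0.01714659, -0.02466464,  0.02025509]), 'width': 85.5729899503262} -18.700000000000003
side {'fx': 434.9861269314306, 'fy': 434.9861269314306, 'cx': 315.0076959695389, 'cy': 200.14654815730037, 'R': array([[ 0.96401764, -0.26531966,  0.01659735],
       [-0.12692494, -0.51423205, -0.8482072 ],
       [ 0.23358094,  0.81558009, -0.52940445]]), 't': array([-446.63190857,  164.32930751,  869.52069952])}
top {'fx': 396.5023816153783, 'fy': 396.5023816153783, 'cx': 319.6960714314139, 'cy': 191.75332620836087, 'R': array([[-0.01278686, -0.9997501 , -0.01833644],
       [-0.99703712,  0.01413895, -0.07561128],
       [ 0.07585165,  0.01731528, -0.99696876]]), 't': array([ 54.75791552, 476.37872996, 979.62618723])}
```

View pics/side0.png

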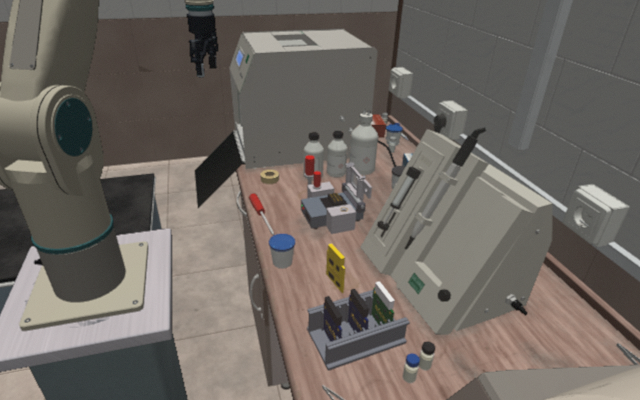

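View pics/top0.png

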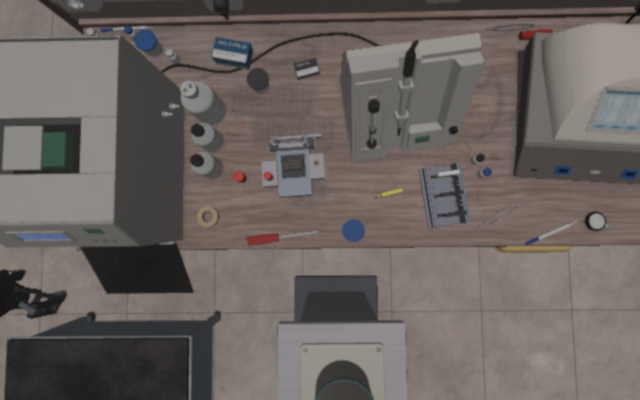

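```bash
cat > h.py <<'E'
import numpy as np,cv2
from cell import status,eyes,ctrl
def load(n,k="0"):
    z=np.load(f"{n}{k}.npz"); return z["p"],z["d"]
def deproj(n,u,v,depth):
    c=eyes.camera_params(n); x=np.array([(u-c["cx"])/c["fx"]*depth,(v-c["cy"])/c["fy"]*depth,depth])
    return c["R"].T@(x-c["t"])
def plane(n,u,v,z):
    c=eyes.camera_params(n); C=-c["R"].T@c["t"]; d=c["R"].T@np.array([(u-c["cx"])/c["fx"],(v-c["cy"])/c["fy"],1])
    return C+d*(z-C[2])/d[2]
def proj(n,X):
    c=eyes.camera_params(n); x=c["R"]@np.array(X)+c["t"]; return c["fx"]*x[0]/x[2]+c["cx"],c["fy"]*x[1]/x[2]+c["cy"]
def cloud(n,d):
    c=eyes.camera_params(n); v,u=np.mgrid[0:400,0:640]
    x=np.stack([(u-c["cx"])/c["fx"]*d,(v-c["cy"])/c["fy"]*d,d],-1)
    return (x-c["t"])@c["R"]
def crop(p,x0,y0,x1,y1,s,f):
    cv2.imwrite(f,cv2.resize(p[y0:y1,x0:x1],None,fx=s,fy=s,interpolation=cv2.INTER_CUBIC))
E
python3 - <<'E'
from h import *
p,d=load("top"); crop(p,225,120,335,210,7,"pics/t_jig.png"); crop(p,370,150,500,235,6,"pics/t_rack.png")
p,d=load("side"); crop(p,290,140,400,240,6,"pics/s_jig.png"); crop(p,290,230,420,370,4,"pics/s_rack.png")
E
```

```text
(no output)
```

View pics/t_jig.png

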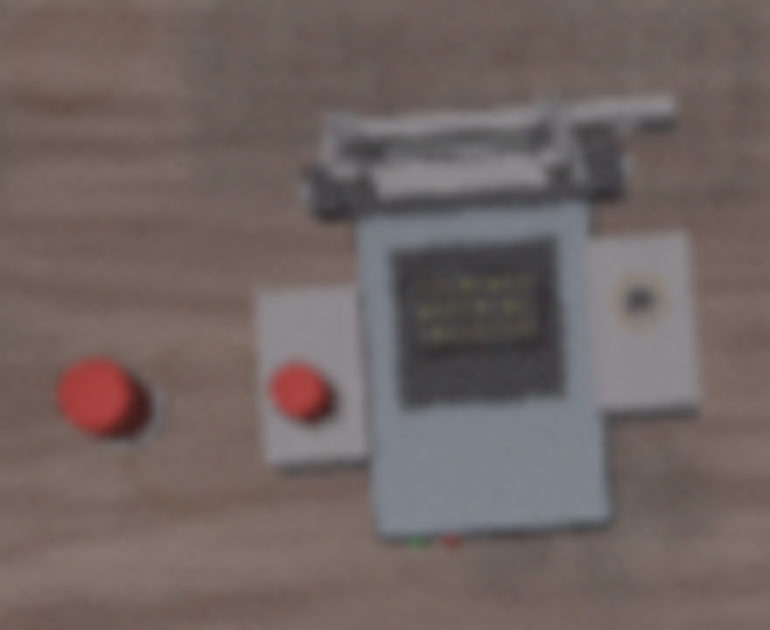

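View pics/t_rack.png

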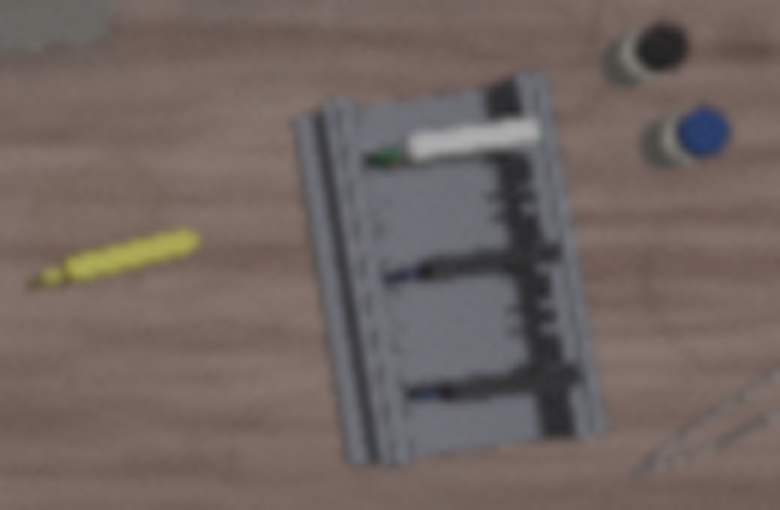

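View pics/s_jig.png

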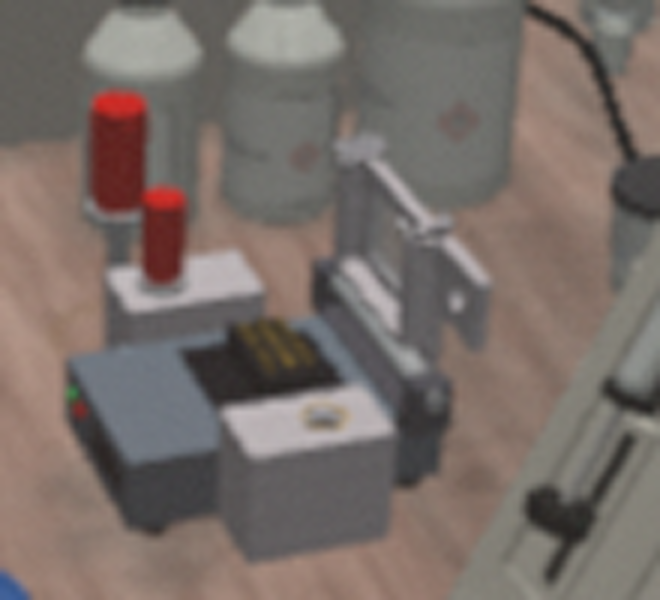

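View pics/s_rack.png

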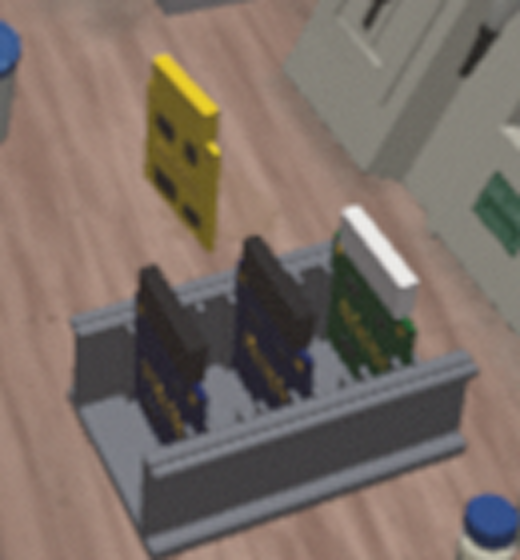

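```bash
python3 - <<'E'
from h import *
for n in ["top","side"]:
    c=eyes.camera_params(n); print(n,"C",-c["R"].T@c["t"])
p,d=load("top"); P=cloud("top",d); hsv=cv2.cvtColor(p,cv2.COLOR_BGR2HSV)
roi=np.zeros(p.shape[:2],bool); roi[160:190,425:470]=1
m=(roi&(p.min(2)>165)).astype(np.uint8)
k=lambda m:(np.argwhere(m)[:,::-1]+0.0)
pts=k(m); print("strip top",len(pts),pts.mean(0),cv2.minAreaRect(pts.astype(np.float32)))
X=plane("top",*pts.mean(0),92); print("strip centre",X)
b=cv2.boxPoints(cv2.minAreaRect(pts.astype(np.float32))); print([plane("top",*q,92).round(1) for q in b])
print("depth pts", np.median(P[m>0],0))
W=np.array([plane("top",*q,92)[:2] for q in pts]); w=W-W.mean(0); ev,v=np.linalg.eigh(w.T@w); print("long axis",v[:,1],np.degrees(np.arctan2(v[1,1],v[0,1])))
red=((hsv[...,0]<8)|(hsv[...,0]>172))&(hsv[...,1]>120)&(hsv[...,2]>80)
nl,lab,st,ce=cv2.connectedComponentsWithStats(red.astype(np.uint8))
for i in range(1,nl):
    if st[i,4]>20: print("red top",ce[i],st[i],"z96.5",plane("top",*ce[i],96.5),np.median(P[lab==i],0))
p,d=load("side"); hsv=cv2.cvtColor(p,cv2.COLOR_BGR2HSV);P=cloud("side",d)
red=((hsv[...,0]<8)|(hsv[...,0]>172))&(hsv[...,1]>120)&(hsv[...,2]>80)
nl,lab,st,ce=cv2.connectedComponentsWithStats(red.astype(np.uint8))
for i in range(1,nl):
    if st[i,4]>20: print("red side",ce[i],st[i],np.median(P[lab==i],0))
E
```

```text
top C [ 401.36120093   31.04623388 1013.6803777 ]
side C [ 248.3150651  -743.16059875  607.12633189]
strip top 31 [448.80645161 172.4516129 ] ((448.9899597167969, 172.42999267578125), (1.4142136573791504, 18.243356704711914), 81.8698959350586)
strip centre [ 512.25118136 -253.88571519   92.        ]
[array([ 511.2, -233.1,   92. ]), array([ 516.6, -275.1,   92. ]), array([ 513.4, -275.5,   92. ]), array([ 507.9, -233.5,   92. ])]
depth pts [ 512.60165232 -254.32257285   92.83526709]
long axis [-0.12530068  0.99211881] 97.19812009066698
red top [532.99159664  33.        ] [522  30  30   9 119] z96.5 [ 841.06555173 -463.11538083   96.5       ] [ 877.14550343 -494.38657578   22.79535823]
red top [238.36170213 176.18085106] [233 171  12  11  94] z96.5 [510.31537483 236.5178261   96.5       ] [509.36510381 233.85474214 108.10257759]
red top [267.54761905 175.66666667] [264 173   8   7  42] z96.5 [510.5032059  168.16679004  96.5       ] [510.35497293 167.77636461  96.33369203]
red top [261.99141631 238.84120172] [247 234  31  11 233] z96.5 [364.1597655  181.42209546  96.5       ] [361.01715992 193.7065106   22.48701862]
red side [377.85 119.65] [373 114  12  11  80] [846.72655931 573.58790406  48.19776415]
red side [312.20155039 169.51162791] [305 155  16  32 258] [510.77238246 223.45839921  83.98250787]
red side [256.04458599 202.77070064] [249 193  15  22 157] [360.06222559 186.34235855  19.66583716]
```

```bash
python3 - <<'E'
from h import *
p,d=load("top"); P=cloud("top",d)
print("hole",plane("top",316.4,162.6,54.5), "hole side", plane("side",290+323/6,140+417/6,54.5), [proj("top",plane("side",290+323/6,140+417/6,54.5))])
Z=P[...,2]
def rect(name,x0,x1,y0,y1,z0,z1,zp):
    m=(P[...,0]>x0)&(P[...,0]<x1)&(P[...,1]>y0)&(P[...,1]<y1)&(Z>z0)&(Z<z1)
    nl,lab,st,ce=cv2.connectedComponentsWithStats(m.astype(np.uint8))
    for i in range(1,nl):
        if st[i,4]>30:
            q=np.argwhere(lab==i)[:,::-1].astype(float); W=np.array([plane("top",*a,zp)[:2] for a in q]).astype(np.float32)
            print(name,st[i],cv2.minAreaRect(W),"zmed",np.median(Z[lab==i]))
rect("blocks",440,570,-10,200,50,60,54.5)
rect("body",440,570,30,150,33,45,38)
rect("lid",560,620,20,170,85,140,114)
rect("lidlow",540,640,20,170,50,84,54)
rect("rack",400,560,-340,-200,48,58,53)
rect("rackfull",400,560,-340,-200,4,58,20)
for y in range(131,170,2): print(y,[int(z) for z in Z[y,262:326:2]])
E
```

```text
hole [545.79734777  54.837115    54.5       ] hole side [546.33053428  52.53824153  54.5       ] [(np.float64(317.3389636162549), np.float64(162.3688683132696))]
blocks [308 153  17  26 346] ((539.2247314453125, 55.83052062988281), (60.35834503173828, 35.89487075805664), 3.590069532394409) zmed 55.05150684592444
blocks [283 158  20  12 173] ((544.3028564453125, 113.63675689697266), (25.811782836914062, 47.278499603271484), 3.217989921569824) zmed 52.17748306204343
blocks [261 161  17  25 294] ((522.4329223632812, 170.71392822265625), (60.274478912353516, 36.56221389770508), 3.2552454471588135) zmed 55.072107624124385
body [ 279  154   33   43 1068] ((518.4790649414062, 110.04519653320312), (102.91010284423828, 80.35814666748047), 1.7132593393325806) zmed 38.989391516621126
lid [271 133  51  14 297] ((591.328369140625, 99.85365295410156), (23.75798797607422, 115.62498474121094), 2.8974099159240723) zmed 114.15840071836396
lidlow [269 140  46  11 266] ((591.8551635742188, 115.36920166015625), (20.868946075439453, 110.91107940673828), 3.405123710632324) zmed 67.60768290518864
lidlow [308 153  16  13 153] ((555.3327026367188, 56.734161376953125), (28.294334411621094, 35.73784255981445), 3.2327916622161865) zmed 55.046615744759606
lidlow [283 158  20   8 118] ((549.4974975585938, 113.27706146240234), (46.63262939453125, 17.2601375579834), 89.11608123779297) zmed 52.30612373414194Traceback (most recent call last):
  File "<stdin>", line 16, in <module>
  File "<stdin>", line 10, in rect
  File "h.py", line 9, in plane
    c=eyes.camera_params(n); C=-c["R"].T@c["t"]; d=c["R"].T@np.array([(u-c["cx"])/c["fx"],(v-c["cy"])/c["fy"],1])
ValueError: time passes only in moves, steps and waits
```

```bash
sed -i 's/^from cell.*/from cell import status,eyes,ctrl\nimport functools\n@functools.lru_cache(None)\ndef CP(n):\n    return eyes.camera_params(n)/; s/eyes.camera_params(n)\([^/]\|$\)/CP(n)\1/' h.py; sed -i 's/return CP(n)$/return eyes.camera_params(n)/' h.py; head -30 h.py; python3 - <<'E'
from h import *
p,d=load("top"); P=cloud("top",d);Z=P[...,2]
# height map
g={}
for (u,v) in [(x,y) for y in range(10,400,15) for x in range(5,640,15)]: pass
H=np.full((12,22),-1.0)
# grid x 250..850 step 50; y -450..650
for i,x in enumerate(range(250,850,50)):
    for j,y in enumerate(range(650,-450,-50)):
        m=(P[...,0]>=x)&(P[...,0]<x+50)&(P[...,1]<=y)&(P[...,1]>y-50)&(d>0)
        H[i,j]=Z[m].max() if m.any() else -999
print("cols y",list(range(650,-450,-50)))
for i,x in enumerate(range(250,850,50)): print(x,H[i].astype(int))
def rect(name,x0,x1,y0,y1,z0,z1,zp):
    m=(P[...,0]>x0)&(P[...,0]<x1)&(P[...,1]>y0)&(P[...,1]<y1)&(Z>z0)&(Z<z1)
    nl,lab,st,ce=cv2.connectedComponentsWithStats(m.astype(np.uint8))
    for i in range(1,nl):
        if st[i,4]>30:
            q=np.argwhere(lab==i)[:,::-1].astype(float); W=np.array([plane("top",*a,zp)[:2] for a in q]).astype(np.float32)
            print(name,st[i],cv2.minAreaRect(W),"zmed",np.median(Z[lab==i]))
rect("rack",400,560,-340,-200,48,58,53)
rect("rackfull",400,560,-340,-200,4,58,20)
E
```

```text
import numpy as np,cv2
from cell import status,eyes,ctrl
import functools
@functools.lru_cache(None)
def CP(n):
    return eyes.camera_params(n)
def load(n,k="0"):
    z=np.load(f"{n}{k}.npz"); return z["p"],z["d"]
def deproj(n,u,v,depth):
    c=CP(n); x=np.array([(u-c["cx"])/c["fx"]*depth,(v-c["cy"])/c["fy"]*depth,depth])
    return c["R"].T@(x-c["t"])
def plane(n,u,v,z):
    c=CP(n); C=-c["R"].T@c["t"]; d=c["R"].T@np.array([(u-c["cx"])/c["fx"],(v-c["cy"])/c["fy"],1])
    return C+d*(z-C[2])/d[2]
def proj(n,X):
    c=CP(n); x=c["R"]@np.array(X)+c["t"]; return c["fx"]*x[0]/x[2]+c["cx"],c["fy"]*x[1]/x[2]+c["cy"]
def cloud(n,d):
    c=CP(n); v,u=np.mgrid[0:400,0:640]
    x=np.stack([(u-c["cx"])/c["fx"]*d,(v-c["cy"])/c["fy"]*d,d],-1)
    return (x-c["t"])@c["R"]
def crop(p,x0,y0,x1,y1,s,f):
    cv2.imwrite(f,cv2.resize(p[y0:y1,x0:x1],None,fx=s,fy=s,interpolation=cv2.INTER_CUBIC))
cols y [650, 600, 550, 500, 450, 400, 350, 300, 250, 200, 150, 100, 50, 0, -50, -100, -150, -200, -250, -300, -350, -400]
250 [ 269  382  391  -22  -20 -797 -798 -798 -796 -798 -797 -796 -793 -799
 -796 -792 -7
[... 1041 characters left out ...]
  50   50   10   26   27    5    4
 -999 -999 -999 -999 -999 -999    5    6]
rack [455 161  16  60 335] ((471.9189758300781, -293.64898681640625), (144.67095947265625, 21.0351505279541), 7.091980457305908) zmed 53.43824368359042
rack [423 166  17  56 359] ((467.3781433105469, -221.9546356201172), (135.3131866455078, 20.051240921020508), 7.268172264099121) zmed 53.608959631134546
rackfull [470 155   9   9  60] ((553.215576171875, -341.3382263183594), (15.648200988769531, 26.208826065063477), 25.737457275390625) zmed 33.29267122923592
rackfull [ 419  161   53   61 2117] ((470.06536865234375, -261.6401672363281), (149.547607421875, 116.31769561767578), 5.896945953369141) zmed 12.352678336848152
```

```bash
python3 - <<'E'
from h import *
p,d=load("side"); crop(p,365,275,410,340,12,"pics/s_strip.png")
print(plane("side",385,291.75,92))
p,d=load("top"); print(p[165:182,436:464].min(2))
E
```

```text
[ 512.66309415 -257.80205825   92.        ]
[[ 91  93  92  94  97  96  92  91  94  97  97 105 104  98  82  62  51  46
   47  53  78 103 105  97 108 102  98  96]
 [ 96  97 100 103 106 107 104 102 105 105 106 108 110 104  87  61  48  45
   46  50  72 102 104  97 109 107 102 100]
 [106 107 108 108 110 110 109 110 110 109 107 109 108 102  87  61  48  47
   44  47  64  99 104  96 109 106 102  99]
 [111 110 111 109 110 111 109 110 108 108 109 108 109 107  93  67  51  47
   49  48  63  99 108 101 107 104  96  94]
 [109 112 110 110 109 110 109 111 110 109 110 111 108 107 100  79  69  76
   88  92  97 116 126 114 106 102  93  89]
 [110 110 110 110 110 109 109 110 112 115 119 123 123 121 118 117 117 129
  143 149 150 155 153 135 111 105  98  94]
 [110 111 113 120 124 124 122 124 131 138 143 153 155 155 156 156 157 161
  166 169 170 169 166 146 114 110 105  99]
 [109 110 127 143 153 155 156 156 159 162 164 169 170 170 170 170 170 171
  170 170 167 166 163 144 114 111 108 103]
 [102 108 139 160 168 170 170 169 171 171 171 170 169 167 166 165 163 163
  160 152 145 139 137 123 105 110 108 104]
 [ 
[... 233 characters left out ...]
 65  76  93 115 120 112 103  94  91  87  88  87  86  85  76  62  51  45
   47  53  54  67  89 103 104 101 103  99]
 [ 70  74  80  88  89  92  95  96  95  95  97 100  98  98  88  78  69  52
   48  48  47  53  77 102 104  98 108 103]
 [ 94  97  97  97 100  99 105 108 108 106 108 106 108 107 103  95  80  58
   45  46  46  50  73 101 104  96 110 106]
 [106 108 109 108 107 109 110 110 109 109 108 109 111 108 109 102  87  62
   47  45  46  52  72 101 105  99 108 106]
 [109 112 110 111 112 111 110 110 110 109 109 108 109 109 109 104  90  64
   49  47  54  62  81 103 106 101 107 108]
 [111 112 112 110 110 111 109 111 109 108 109 108 110 108 106 102  86  65
   50  49  59  65  77  96 105 103 103 106]]
```

View pics/s_strip.png

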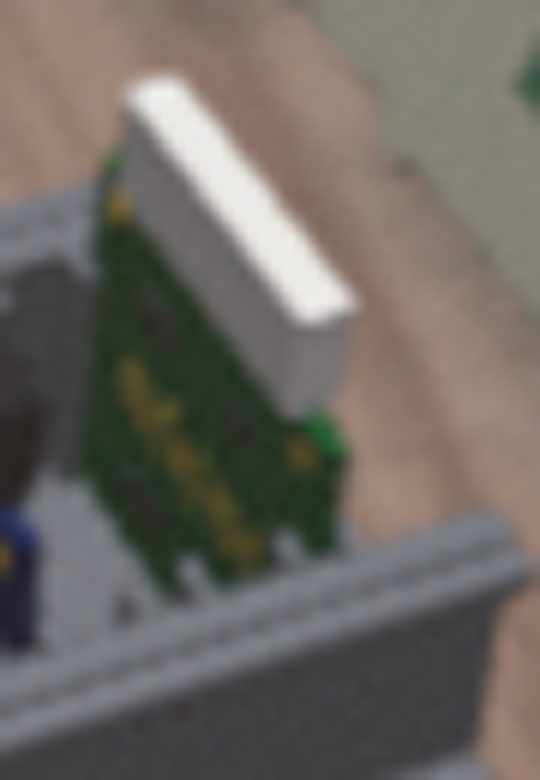

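```bash
python3 - <<'E'
from h import *
p,d=load("top"); crop(p,264,128,326,152,12,"pics/t_lid.png")
p,d=load("side"); crop(p,335,155,380,215,12,"pics/s_lid.png")
s=None
E
```

```text
(no output)
```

View pics/t_lid.png

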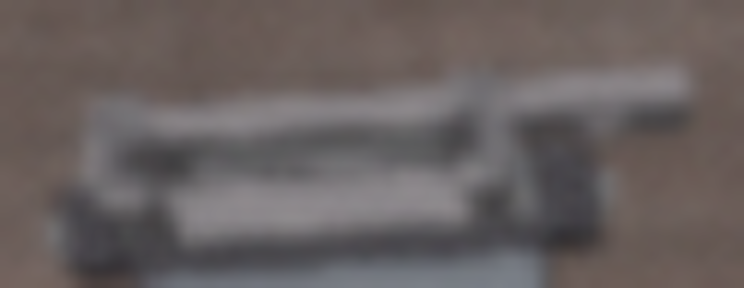

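View pics/s_lid.png

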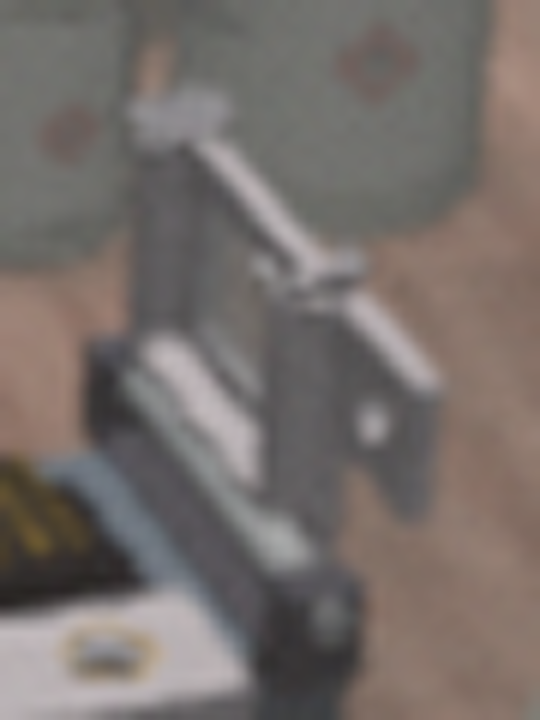

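```bash
python3 - <<'E'
from h import *
f=lambda u,v:(335+u/12,155+v/12)
for nm,u,v in [("L flare left",130,120),("L flare front?",150,135),("L top back",185,90),("L right",235,105),("L rt low",215,135),("R flare left",255,262),("R front low",285,300),("R right",368,265),("R back",340,250),("R low right",330,300)]:
    print(nm,plane("side",*f(u,v),122).round(1),plane("side",*f(u,v),114).round(1))
for n in ["top","side"]:
    p,d=load(n);P=cloud(n,d)
    m=(P[...,0]>560)&(P[...,0]<625)&(P[...,1]>60)&(P[...,1]<175)&(P[...,2]>106)&(P[...,2]<130)
    Q=P[m]
    c,s=np.cos(.062),np.sin(.062); x=(Q[:,0]-589.5)*c+(Q[:,1]-115.4)*s; y=-(Q[:,0]-589.5)*s+(Q[:,1]-115.4)*c
    print(n,len(Q))
    for a in range(-65,60,6):
        k=(y>=a)&(y<a+6)
        if k.any(): print(a,k.sum(),"x",np.sort(x[k]).round(0).astype(int),"z",np.percentile(Q[k,2],[10,90]).round(0))
E
```

```text
L flare left [577.7 141.5 122. ] [583.2 156.1 114. ]
L flare front? [579.5 134.4 122. ] [585.  148.9 114. ]
L top back [593.  151.5 122. ] [598.7 166.3 114. ]
L right [600.7 142.8 122. ] [606.5 157.4 114. ]
L rt low [592.3 131.3 122. ] [598.  145.7 114. ]
R flare left [582.   79.5 122. ] [587.5  93.1 114. ]
R front low [582.4  64.  122. ] [587.9  77.3 114. ]
R right [602.8  73.2 122. ] [608.7  86.7 114. ]
R back [599.7  80.1 122. ] [605.5  93.7 114. ]
R low right [590.8  62.  122. ] [596.4  75.3 114. ]
top 188
-59 6 x [ 5  6  8  8 10 11] z [114. 116.]
-53 9 x [ 5  5  5  6  6  8  8 10 11] z [108. 116.]
-47 12 x [ 5  5  5  6  6  6  9  9  9 11 11 12] z [110. 118.]
-41 14 x [-8 -6 -4 -3 -1  1  3  5  6  7  7  9  9 10] z [115. 122.]
-35 20 x [-8 -8 -8 -6 -5 -5 -2 -2  0  2  4  5  6  6  7  7  9  9 11 11] z [115. 121.]
-29 10 x [ 5  6  6  7  8  8  9 10 10 10] z [114. 121.]
-23 7 x [ 5  5  6  8  8 10 11] z [113. 118.]
-17 10 x [ 5  5  6  6  7  7  8  9  9 11] z [110. 116.]
-11 6 x [ 5  6  7  8  9 10] z [111. 115.]
-5 9 x [ 5  6  6  7  7  7 10 10 10] z [112. 116.]
1 8 x [ 6  6  8  8  8 10 10 11]
[... 536 characters left out ...]
4 -4 -2 -2 -2 -1 -1  0  0  0  1  2  2  3  4  4  4  5  5  6  7  7
  8  8  8 10 12 12 13 13] z [108. 120.]
-35 7 x [-6 -4 -4 -4  9 10 12] z [111. 121.]
-29 2 x [ 7 11] z [112. 113.]
-23 2 x [ 7 11] z [111. 112.]
-17 4 x [ 7  8  9 11] z [108. 111.]
-11 6 x [ 7  7  8  9 10 13] z [109. 112.]
-5 6 x [ 6  7  7  8 11 13] z [107. 112.]
1 7 x [ 6  7  7  9  9 11 14] z [109. 113.]
7 3 x [ 6  8 11] z [109. 113.]
13 6 x [ 5  6  7  7  9 11] z [107. 112.]
19 4 x [ 7  8  9 10] z [110. 113.]
25 16 x [-7 -6 -4 -4 -3 -3  3  7  7  8  8 10 10 10 12 13] z [108. 120.]
31 23 x [-6 -4 -4 -3 -3 -3  1  2  2  2  3  3  4  4  5  7  7  7  8 10 10 11 13] z [107. 120.]
37 11 x [ 0  0  1  1  3  4  6  7  8  8 11] z [114. 120.]
```

```bash
cat > g.py <<'E'
import sys,numpy as np
from scipy.spatial.transform import Rotation as Ro
from cell import status
def st():
    s=status.read_state(); R=Ro.from_euler("xyz",s["tool_rot"]).as_matrix(); return s,R
def go(target=None,jaw=None):
    s,R=st()
    print("t",round(s["clock"],2),"pos",s["eef_pos"].round(1),"F",s["force"].round(1),"w",round(s["width"],1),"q7",s["qpos"].round(2))
    print("tool x",R[:,0].round(3),"y",R[:,1].round(3),"z",R[:,2].round(3), "jaw deg",np.degrees(np.arctan2(R[1,2],R[0,2])).round(2))
    if target is not None: print("delta tool",(R.T@(np.array(target)-s["eef_pos"])).round(1))
    if jaw is not None:
        # roll about tool x that takes tool z to direction jaw (deg in world xy), modulo 180
        d=np.array([np.cos(np.radians(jaw)),np.sin(np.radians(jaw)),0]); a=R.T@d
        r=np.degrees(np.arctan2(-a[1],a[2])); print("roll",[round((r+k+180)%360-180,2) for k in (0,180)])
if __name__=="__main__":
    a=[float(x) for x in sys.argv[1:]]
    go(a[:3] if len(a)>=3 else None, a[3] if len(a)>3 else None)
E
python3 g.py 340 350 230 7.1; python3 g.py 512.8 -255.5 160 7.1
```

```text
t 0.1 pos [287.6 582.3 230.5] F [-0.2 -0.1 -0.7] w 85.4 q7 [-1.18  0.63  0.04  1.52 -0.03  1.   -0.02]
tool x [-0.001 -0.002 -1.   ] y [-0.897  0.443 -0.   ] z [ 0.443  0.897 -0.002] jaw deg 63.71
delta tool [   0.8 -149.9 -185.1]
roll [np.float64(56.61), np.float64(-123.39)]
t 0.1 pos [287.6 582.3 230.5] F [-0.2 -0.1 -0.7] w 85.4 q7 [-1.18  0.63  0.04  1.52 -0.03  1.   -0.02]
tool x [-0.001 -0.002 -1.   ] y [-0.897  0.443 -0.   ] z [ 0.443  0.897 -0.002] jaw deg 63.71
delta tool [  71.6 -573.  -651.3]
roll [np.float64(56.61), np.float64(-123.39)]
```

Request:
apply_moves:
  targets:
    - [[0, -26, -52], 0, 85]
    - [[0, -26, -52], 0, 60]
    - [[0, -26, -52], 0, 40]
    - [[0, -26, -52], 0, 30]
    - [[0, -26, -52], 0, 30]

```text
clock: 0.72
eef_pos: [288.0, 286.7, 227.8]
tool_rot: [2.843, 1.569, -2.322]
force: [0.7, -0.9, 0.0]
width: 30.1
```

```bash
python3 g.py 470 -100 230 7.1
```

```text
t 0.72 pos [288.  286.7 227.8] F [ 0.7 -0.9  0. ] w 30.1 q7 [-0.89  0.29  0.05  2.16 -0.02  0.7   0.29]
tool x [-0.001 -0.002 -1.   ] y [-0.899  0.438  0.001] z [ 0.438  0.899 -0.002] jaw deg 64.05
delta tool [  -1.9 -332.8 -268.1]
roll [np.float64(56.95), np.float64(-123.05)]
```

Request:
apply_moves:
  targets:
    - [[0, -48, -39], 0, 30]
    - [[0, -48, -39], 0, 30]
    - [[0, -48, -39], 0, 30]
    - [[0, -48, -39], 0, 30]
    - [[0, -48, -39], 0, 30]
    - [[0, -48, -39], 0, 30]
    - [[0, -48, -39], 0, 30]

```text
clock: 1.6
eef_pos: [470.8, -110.8, 228.3]
tool_rot: [0.248, 1.571, 1.372]
force: [1.5, 1.6, 0.5]
width: 30.0
```

Request:
apply_moves:
  targets:
    - [[0, 0, 0], 10.7, 30]
    - [[0, 0, 0], 10.7, 30]
    - [[0, 0, 0], 10.7, 30]
    - [[0, 0, 0], 10.7, 30]
    - [[0, 0, 0], 10.7, 30]

```text
clock: 2.22
eef_pos: [470.7, -119.1, 227.0]
tool_rot: [-2.376, 1.568, -2.196]
force: [0.2, -0.1, 0.5]
width: 30.2
```

```bash
python3 g.py 512.8 -255.5 170 7.1
```

```text
t 2.23 pos [ 470.7 -119.1  227. ] F [ 0.2 -0.1  0.5] w 30.2 q7 [-0.12  0.43  0.44  1.98 -0.25  0.79  0.64]
tool x [-0.001 -0.002 -1.   ] y [-0.18   0.984 -0.002] z [ 0.984  0.18  -0.002] jaw deg 10.36
delta tool [  57.2 -141.7   17. ]
roll [np.float64(3.26), np.float64(-176.74)]
```

Request:
apply_moves:
  targets:
    - [[0, -47, 6], 3, 30]
    - [[0, -47, 7], 0, 30]
    - [[0, -46, 8], 0, 30]
    - [[0, 0, 0], 0, 30]
    - [[0, 0, 0], 0, 30]

```text
clock: 2.85
eef_pos: [512.5, -255.0, 224.8]
tool_rot: [2.942, 1.565, 3.073]
force: [-0.4, 0.7, -0.4]
width: 30.3
```

```bash
python3 g.py 512.8 -255.5 170 7.1; python3 - <<'E'
from h import *
for n in ["side","top"]:
    p,d=eyes.get_image(n); np.savez(f"{n}1.npz",p=p,d=d)
    if n=="top": crop(p,400,140,500,240,6,"pics/t1.png")
    else: crop(p,320,180,440,340,5,"pics/s1.png")
E
```

```text
t 2.85 pos [ 512.5 -255.   224.8] F [-0.4  0.7 -0.4] w 30.3 q7 [ 0.13  0.56  0.43  1.75 -0.29  0.9   0.82]
tool x [-0.006  0.    -1.   ] y [-0.13   0.991  0.001] z [ 0.991  0.13  -0.005] jaw deg 7.48
delta tool [54.8 -0.6  0.6]
roll [np.float64(0.38), np.float64(-179.62)]
```

View pics/s1.png

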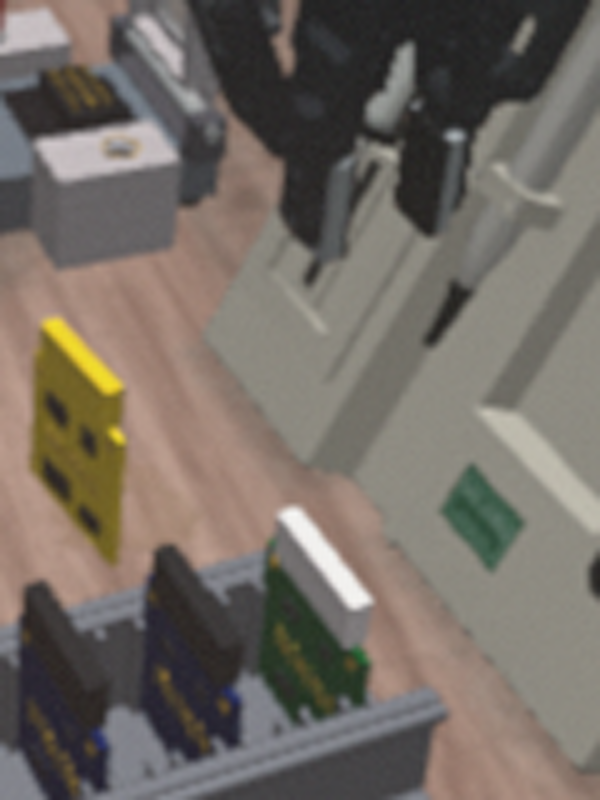

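View pics/t1.png

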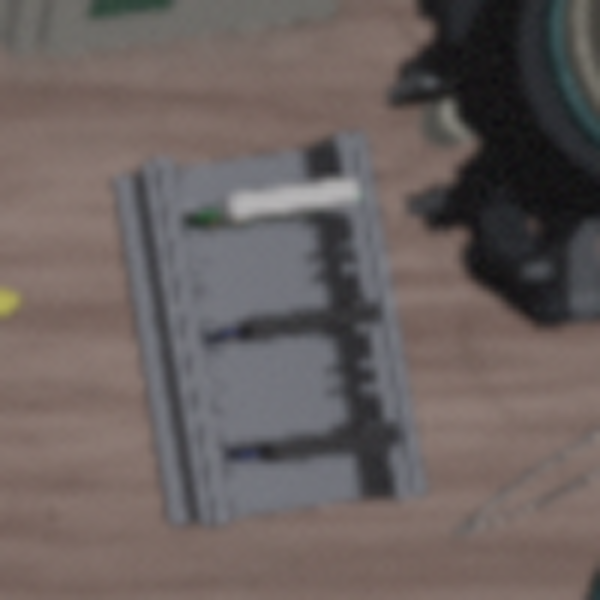

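```bash
python3 - <<'E'
from h import *
for z in [224.8,230]: 
  for s in (-15,15):
    X=np.array([512.5,-255,z])+s*np.array([.991,.13,0]); u,v=proj("side",X); print(z,s,(u-320)*5,(v-180)*5, proj("top",X))
E
```

```text
224.8 -15 322.5386629161932 241.78854072024365 (np.float64(471.0770511328393), np.float64(171.43961236552482))
224.8 15 407.30439499707444 220.81315231819545 (np.float64(468.487959051089), np.float64(156.67076015992342))
230 -15 324.28726872845345 227.7235215700668 (np.float64(472.0303040418619), np.float64(171.1062783727215))
230 15 409.377497912231 206.8755364991128 (np.float64(469.42131676690065), np.float64(156.24099294807633))
```

Request:
apply_moves:
  targets:
    - [[50, 0, 0], 0, 30]
    - [[50, -0.5, 0.5], 0, 30]
    - [[22, 0, 0], 0, 30]
    - [[0, 0, 0], 0, 30]

```text
clock: 3.45
eef_pos: [514.6, -250.1, 101.6]
tool_rot: [2.291, 1.569, 2.43]
force: [-0.3, 0.6, -0.7]
width: 30.0
```

```bash
python3 g.py 512.8 -255.5 63.5 7.1; python3 - <<'E'
from h import *
for n in ["side","top"]:
    p,d=eyes.get_image(n); np.savez(f"{n}1.npz",p=p,d=d)
    if n=="top": crop(p,400,140,500,240,6,"pics/t2.png")
    else: crop(p,340,240,440,340,6,"pics/s2.png")
E
```

```text
t 3.45 pos [ 514.6 -250.1  101.6] F [-0.3  0.6 -0.7] w 30.0 q7 [ 0.19  0.72  0.34  1.86 -0.38  0.63  0.9 ]
tool x [-0.002  0.001 -1.   ] y [-0.138  0.99   0.002] z [ 0.99   0.138 -0.001] jaw deg 7.93
delta tool [38.1 -5.1 -2.5]
roll [np.float64(0.83), np.float64(-179.17)]
```

View pics/s2.png

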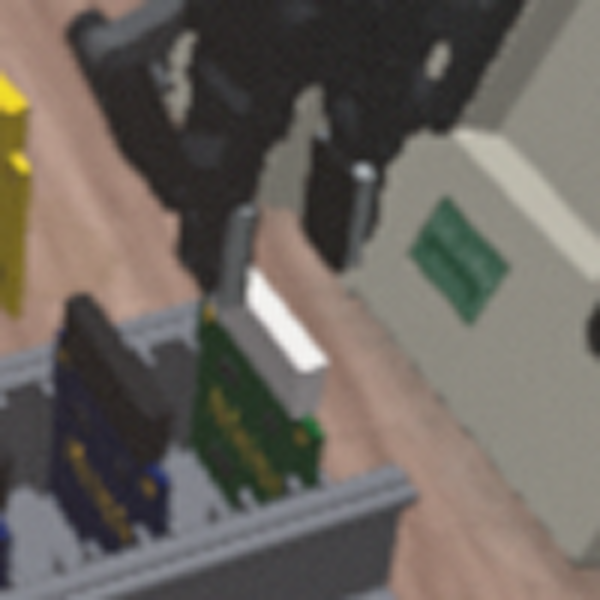

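View pics/t2.png

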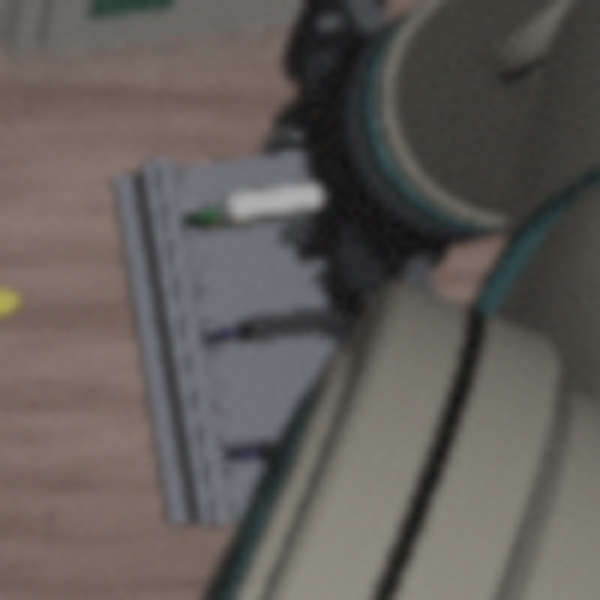

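```bash
python3 - <<'E'
from h import *
for z in (101.6,106):
  for s in (-15,15):
    X=np.array([514.6,-250.1,z])+s*np.array([.99,.138,0])-11*np.array([-.138,.99,0]); u,v=proj("side",X); print(z,s,(u-340)*6,(v-240)*6)
E
```

```text
101.6 -15 242.76751983338136 305.1992880915046
101.6 15 335.83545418923677 276.3642080004157
106 -15 244.31148828723963 293.36515969792765
106 15 337.65599973107317 264.6056555800046
```

```bash
python3 g.py 511.5 -255.5 63.5 7.1
```

```text
t 3.55 pos [ 515.9 -251.2  103.5] F [-0.   0.6  0.8] w 30.3 q7 [ 0.19  0.72  0.34  1.86 -0.38  0.63  0.9 ]
tool x [ 0.002 -0.001 -1.   ] y [-0.138  0.99  -0.001] z [0.99  0.138 0.002] jaw deg 7.92
delta tool [40.  -3.6 -5.1]
roll [np.float64(0.82), np.float64(-179.18)]
```

Request:
apply_moves:
  targets:
    - [[0, -5.5, -3.5], -0.8, 30]
    - [[0, 0, 0], 0, 30]
    - [[18, 0, 0], 0, 30]
    - [[0, 0, 0], 0, 30]

```text
clock: 4.05
eef_pos: [515.1, -258.4, 87.8]
tool_rot: [-0.523, 1.563, -0.369]
force: [-0.6, -0.2, 0.6]
width: 29.9
```

```bash
python3 g.py 511.5 -255.5 63.5 7.1
```

```text
t 4.05 pos [ 515.1 -258.4   87.8] F [-0.6 -0.2  0.6] w 29.9 q7 [ 0.21  0.74  0.32  1.86 -0.39  0.59  0.93]
tool x [ 0.008 -0.003 -1.   ] y [-0.153  0.988 -0.004] z [0.988 0.153 0.007] jaw deg 8.8
delta tool [24.3  3.5 -3.2]
roll [np.float64(1.7), np.float64(-178.3)]
```

Request:
apply_moves:
  targets:
    - [[0, 3, -3], 1.7, 30]
    - [[0, 0, 0], 0, 30]

```text
clock: 4.3
eef_pos: [511.2, -255.6, 87.4]
tool_rot: [-0.48, 1.563, -0.359]
force: [-0.3, 0.0, -0.2]
width: 30.4
```

```bash
python3 - <<'E'
from h import *
from g import go
import g
for i in range(3):
    go([511.5,-255.5,63.5],7.1)
    p,d=eyes.get_image("side")
crop(p,340,240,440,340,6,"pics/s3.png")
E
```

```text
t 4.3 pos [ 511.2 -255.6   87.4] F [-0.3  0.  -0.2] w 30.4 q7 [ 0.21  0.74  0.33  1.88 -0.4   0.59  0.91]
tool x [ 0.007 -0.003 -1.   ] y [-0.121  0.993 -0.003] z [0.993 0.121 0.007] jaw deg 6.97
delta tool [23.9  0.1  0.2]
roll [np.float64(-0.14), np.float64(179.86)]
t 4.35 pos [ 511.5 -255.8   87.6] F [ 0.1 -0.2 -0.9] w 29.7 q7 [ 0.21  0.74  0.33  1.87 -0.4   0.59  0.91]
tool x [ 0.008 -0.003 -1.   ] y [-0.122  0.993 -0.004] z [0.993 0.122 0.007] jaw deg 6.99
delta tool [24.1  0.4 -0.2]
roll [np.float64(-0.11), np.float64(179.89)]
t 4.4 pos [ 511.7 -256.    87.7] F [ 0.4  0.1 -0.1] w 29.8 q7 [ 0.21  0.74  0.33  1.87 -0.4   0.59  0.91]
tool x [ 0.008 -0.003 -1.   ] y [-0.122  0.993 -0.004] z [0.993 0.122 0.007] jaw deg 7.0
delta tool [24.2  0.6 -0.4]
roll [np.float64(-0.1), np.float64(179.9)]
```

View pics/s3.png

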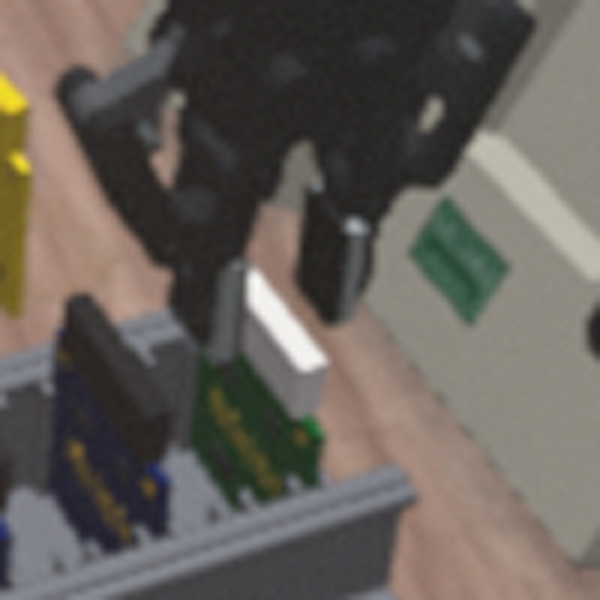

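Request:
apply_moves:
  targets:
    - [[12, 0.3, 0], 0, 30]
    - [[11, 0, 0], 0, 30]
    - [[0, 0, 0], 0, 30]

```text
clock: 4.82
eef_pos: [512.1, -255.7, 62.9]
tool_rot: [-0.498, 1.562, -0.375]
force: [-0.5, 0.6, -0.3]
width: 30.5
```

```bash
python3 g.py 511.5 -255.5 64 7.1
```

```text
t 4.83 pos [ 512.1 -255.7   62.9] F [-0.5  0.6 -0.3] w 30.5 q7 [ 0.22  0.77  0.3   1.88 -0.42  0.54  0.93]
tool x [ 0.008 -0.003 -1.   ] y [-0.122  0.992 -0.004] z [0.992 0.122 0.007] jaw deg 7.02
delta tool [-1.1  0.2 -0.5]
roll [np.float64(-0.08), np.float64(179.92)]
```

Close on the strip.

Request:
apply_moves:
  targets:
    - [[-1, 0, 0], 0, 15]
    - [[0, 0, 0], 0, 5]
    - [[0, 0, 0], 0, 5]
    - [[0, 0, 0], 0, 5]

```text
clock: 5.32
eef_pos: [512.6, -255.9, 64.2]
tool_rot: [-0.501, 1.561, -0.379]
force: [0.3, -0.1, -0.1]
width: 8.2
```

```bash
python3 - <<'E'
from h import *
from g import go
p,d=eyes.get_image("side")
go([511.5,-255.5,63.5],7.1)
crop(p,340,240,440,340,6,"pics/s4.png")
E
```

```text
t 5.38 pos [ 512.6 -255.9   64.2] F [-0.1 -0.1 -0.2] w 7.8 q7 [ 0.22  0.77  0.3   1.88 -0.42  0.54  0.93]
tool x [ 0.009 -0.004 -1.   ] y [-0.122  0.992 -0.005] z [0.992 0.122 0.008] jaw deg 7.03
delta tool [ 0.7  0.5 -1. ]
roll [np.float64(-0.07), np.float64(179.93)]
```

View pics/s4.png

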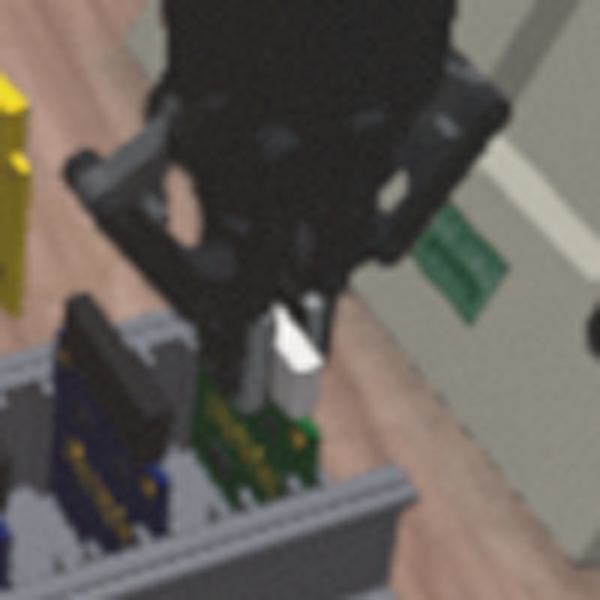

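Request:
apply_moves:
  targets:
    - [[-10, 0, 0], 0, 5]
    - [[-20, 0, 0], 0, 5]
    - [[-30, 0, 0], 0, 5]
    - [[-40, 0, 0], 0, 5]
    - [[-40, 0, 0], 0, 5]
    - [[-15, 0, 0], 0, 5]
    - [[0, 0, 0], 0, 5]

```text
clock: 6.25
eef_pos: [510.4, -255.1, 226.5]
tool_rot: [-0.46, 1.561, -0.338]
force: [0.2, -1.0, -1.6]
width: 7.8
```

```bash
python3 - <<'E'
from h import *
from g import go
p,d=eyes.get_image("side")
go([560,115.5,215],3.6)
crop(p,300,130,440,340,4,"pics/s5.png")
E
```

```text
t 6.3 pos [ 510.1 -254.9  225.7] F [0.6 0.1 0.1] w 8.0 q7 [ 0.13  0.55  0.44  1.77 -0.3   0.88  0.82]
tool x [ 0.008 -0.003 -1.   ] y [-0.122  0.993 -0.004] z [0.993 0.122 0.008] jaw deg 6.99
delta tool [ 10.1 361.6  94.5]
roll [np.float64(3.39), np.float64(-176.61)]
```

View pics/s5.png

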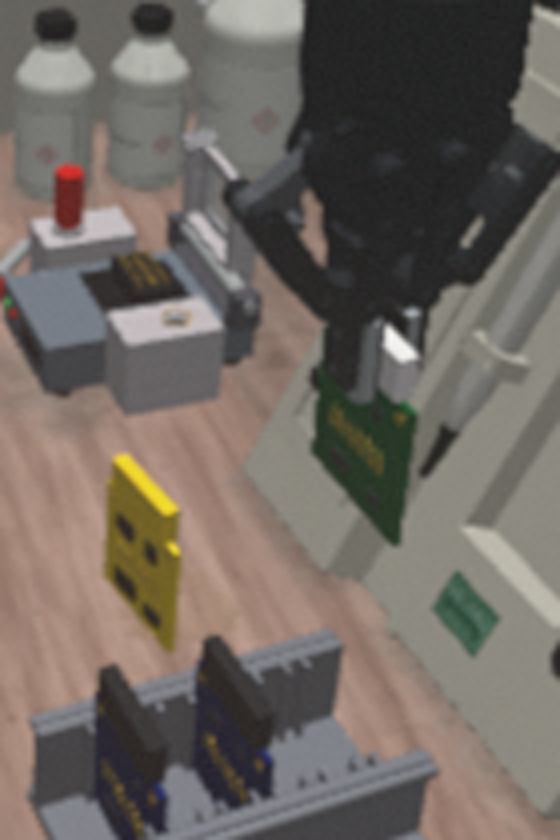

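Request:
apply_moves:
  targets:
    - [[0, 30, 4], 0, 5]
    - [[0, 55, 7], 0, 5]
    - [[0, 60, 7], 0, 5]
    - [[0, 60, 7], 0, 5]
    - [[0, 60, 7], 0, 5]
    - [[0, 60, 7], 0, 5]
    - [[0, 25, 3], 1.5, 5]
    - [[0, 10, 2], 1.5, 5]
    - [[0, 0, 0], 0, 5]
    - [[0, 0, 0], 0, 5]

```text
clock: 7.55
eef_pos: [501.3, 118.2, 208.3]
tool_rot: [-2.796, 1.549, -2.729]
force: [-1.4, -0.7, -0.7]
width: 8.0
```

```bash
python3 g.py 560 115.5 215 3.6
```

```text
t 7.55 pos [501.3 118.2 208.3] F [-1.4 -0.7 -0.7] w 8.0 q7 [-0.61  0.52  0.47  1.91 -0.31  0.81  0.1 ]
tool x [-0.02  -0.009 -1.   ] y [-0.067  0.998 -0.007] z [ 0.998  0.067 -0.021] jaw deg 3.83
delta tool [-7.9 -6.6 58.2]
roll [np.float64(0.24), np.float64(-179.76)]
```

Request:
apply_moves:
  targets:
    - [[0, -1, 20], 0, 5]
    - [[-4, -2, 30], 0, 5]
    - [[-2, -2, 15], 0, 5]
    - [[0, 0, 0], 0, 5]
    - [[0, 0, 0], 0, 5]

```text
clock: 8.18
eef_pos: [565.9, 111.1, 210.9]
tool_rot: [-2.788, 1.543, -2.728]
force: [-0.1, 0.4, -0.2]
width: 8.3
```

```bash
python3 g.py 590 115.5 200 3.6; python3 - <<'E'
from h import *
from g import go
for n in ["side","top"]:
    p,d=eyes.get_image(n); np.savez(f"{n}2.npz",p=p,d=d)
    if n=="top": crop(p,240,100,340,190,7,"pics/t6.png")
    else: crop(p,290,90,400,220,5,"pics/s6.png")
E
```

```text
t 8.18 pos [565.9 111.1 210.9] F [-0.1  0.4 -0.2] w 8.3 q7 [-0.54  0.6   0.47  1.73 -0.32  0.91  0.12]
tool x [-0.026 -0.011 -1.   ] y [-0.06   0.998 -0.01 ] z [ 0.998  0.06  -0.026] jaw deg 3.42
delta tool [10.2  3.1 24.6]
roll [np.float64(-0.16), np.float64(179.84)]
```

View pics/s6.png

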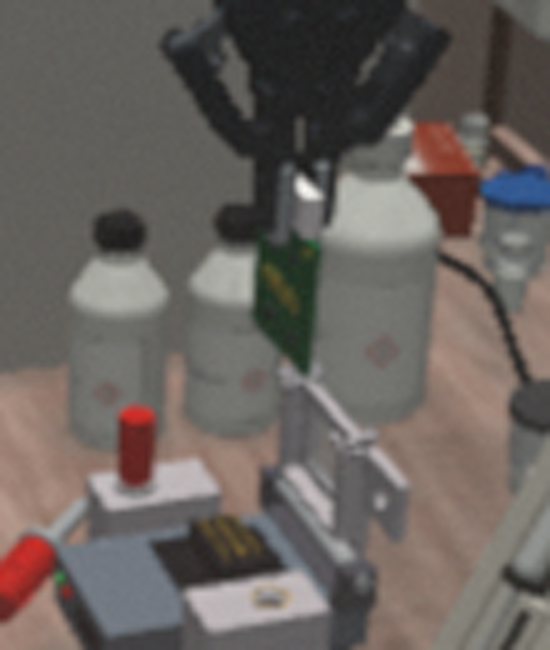

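View pics/t6.png

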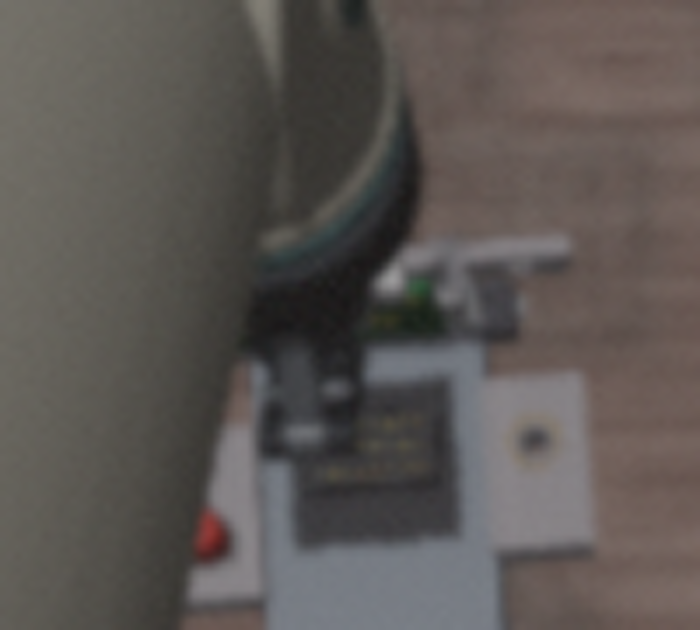

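```bash
python3 - <<'E'
from h import *
p,d=load("side","2"); cv2.imwrite("pics/s2full.png",p)
p,d=load("side","1"); cv2.imwrite("pics/s1full.png",p)
E
```

```text
(no output)
```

View pics/s2full.png

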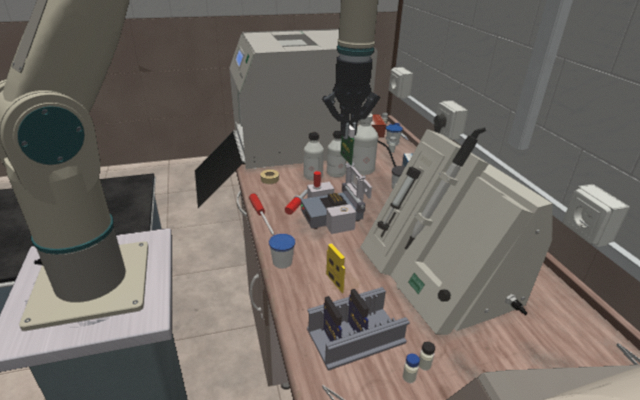

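View pics/s1full.png

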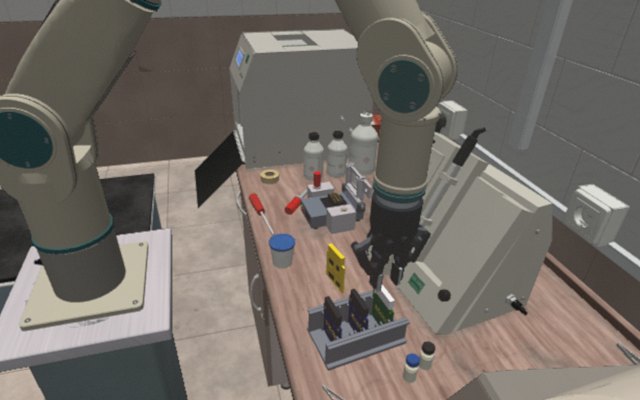

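```bash
cat > meas.py <<'E'
from h import *
def meas(k,n="side"):
    p,d=load(n,k); P=cloud(n,d); hsv=cv2.cvtColor(p,cv2.COLOR_BGR2HSV)
    c,s=np.cos(.062),np.sin(.062)
    L=np.stack([(P[...,0]-590)*c+(P[...,1]-115.6)*s,-(P[...,0]-590)*s+(P[...,1]-115.6)*c,P[...,2]],-1)
    m=(hsv[...,0]>45)&(hsv[...,0]<90)&(hsv[...,1]>90)&(np.abs(L[...,0])<60)&(np.abs(L[...,1])<60)&(L[...,2]>90)
    nl,lab,st,ce=cv2.connectedComponentsWithStats(m.astype(np.uint8)); 
    i=1+st[1:,4].argmax(); m=lab==i; Q=L[m]
    print("green px",m.sum(),"y pct",np.percentile(Q[:,1],[0,3,97,100]).round(1),"z",np.percentile(Q[:,2],[0,3,97,100]).round(1))
    A=np.c_[Q[:,1],Q[:,2]-150,np.ones(len(Q))]; s0,*_=np.linalg.lstsq(A,Q[:,0],rcond=None)
    r=Q[:,0]-A@s0; g=np.abs(r)<5; s0,*_=np.linalg.lstsq(A[g],Q[g,0],rcond=None); print("card face x=a*y+b*(z-150)+c",s0.round(3),"resid",np.std(r[g]).round(2))
    return L,m
if __name__=="__main__":
    import sys
    for n in ("side","top"):
        try: meas(sys.argv[1],n)
        except Exception as e: print(n,e)
E
python3 meas.py 2; python3 - <<'E'
import cv2; p=cv2.imread('pics/s2full.png')
cv2.imwrite('pics/s6b.png',cv2.resize(p[125:205,330:380],None,fx=9,fy=9,interpolation=cv2.INTER_CUBIC)[:600])
E
```

```text
green px 4 y pct [-32.9 -32.6 -23.3 -22.7] z [215.5 215.6 218.3 218.4]
card face x=a*y+b*(z-150)+c [ -0.023  -0.121 -16.896] resid 0.43
green px 1 y pct [-30.6 -30.6 -30.6 -30.6] z [222. 222. 222. 222.]
card face x=a*y+b*(z-150)+c [ 0.134 -0.315 -0.004] resid 0.0
```

View pics/s6b.png

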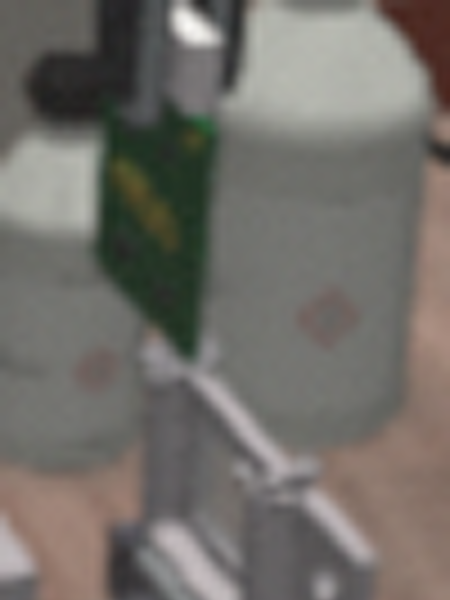

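```bash
python3 - <<'E'
s=open('meas.py').read()
s=s.replace("m=(hsv[...,0]>45)&(hsv[...,0]<90)&(hsv[...,1]>90)&","q=p.astype(int); m=(q[...,1]>q[...,2]+8)&(q[...,1]>q[...,0]+8)&(d>0)&")
open('meas.py','w').write(s)
E
python3 meas.py 2
```

```text
green px 214 y pct [-38.2 -35.3  25.6  30.5] z [155.  156.1 215.4 218.4]
card face x=a*y+b*(z-150)+c [-1.0000e-03  1.9000e-02 -2.6068e+01] resid 0.89
green px 11 y pct [-32.6 -32.6 -26.5 -26.4] z [201.2 203.6 221.5 222. ]
card face x=a*y+b*(z-150)+c [  0.051   0.076 -29.033] resid 1.01
```

```bash
python3 - <<'E'
from h import *
import meas
L,m=meas.meas("2","side")
p,d=load("side","2")
sel=(np.abs(L[...,1])<24)&(L[...,2]>70)&(L[...,2]<108)&(np.abs(L[...,0])<15)
Q=L[sel]; print("plate x hist",np.histogram(Q[:,0],bins=np.arange(-12,16,2)))
g=Q[(Q[:,0]>0)&(Q[:,0]<9)]; print("plate inner med",np.median(g[:,0]), len(g)); 
A=np.c_[g[:,1],g[:,2]-90,np.ones(len(g))]; print(np.linalg.lstsq(A,g[:,0],rcond=None)[0])
# rails front faces
for a in range(-48,52,4):
    k=(L[...,1]>=a)&(L[...,1]<a+4)&(L[...,2]>75)&(L[...,2]<108)&(np.abs(L[...,0])<15)
    q=L[k]; print(a,len(q),np.percentile(q[:,0],[5,25,50,75,95]).round(1) if len(q) else "")
# top view lid in frame 0
E
```

```text
green px 214 y pct [-38.2 -35.3  25.6  30.5] z [155.  156.1 215.4 218.4]
card face x=a*y+b*(z-150)+c [-1.0000e-03  1.9000e-02 -2.6068e+01] resid 0.89
plate x hist (array([ 0,  0,  0,  0,  0,  0,  0,  0,  3, 57, 15,  0,  0]), array([-12, -10,  -8,  -6,  -4,  -2,   0,   2,   4,   6,   8,  10,  12,
        14]))
plate inner med 7.313444789680126 74
[1.56921708e-02 6.27321492e-03 7.16754256e+00]
-48 6 [4.9 5.3 6.1 7.1 7.6]
-44 12 [-3.2 -1.6  4.7  6.5  7.4]
-40 54 [-4.6 -2.6  1.   4.   7. ]
-36 8 [-4.7 -4.5 -4.4 -3.6  2.5]
-32 6 [-4.2 -4.  -3.8 -3.6 -3.5]
-28 0 
-24 0 
-20 1 [6.1 6.1 6.1 6.1 6.1]
-16 0 
-12 2 [6.7 6.8 6.9 7.  7.1]
-8 3 [6.9 7.  7.1 7.4 7.6]
-4 7 [6.5 6.9 7.2 7.6 7.9]
0 9 [6.3 6.7 7.8 8.2 8.5]
4 5 [6.8 6.8 7.8 8.  8.5]
8 13 [6.3 7.  7.2 8.  8.4]
12 4 [7.2 7.6 7.8 7.9 8. ]
16 11 [6.4 7.3 7.6 8.  8.2]
20 7 [6.1 6.8 7.3 7.7 8.7]
24 15 [-4.1  1.4  6.7  7.6  8.2]
28 30 [-4.8 -3.8 -0.9  6.   7.2]
32 26 [-4.4 -0.3  3.   5.2  7. ]
36 6 [-3.3 -2.7  1.5  5.8  6.2]
40 2 [-2.7 -2.5 -2.4 -2.2 -2.1]
44 0 
48 0
```

```bash
python3 - <<'E'
from h import *
import meas
L,m=meas.meas("2","side")
sel=(L[...,1]<-30)&(L[...,1]>-46)&(L[...,2]>70)&(L[...,2]<105)&(L[...,0]>-2)&(L[...,0]<4)
print("R outer face y",np.percentile(L[sel][:,1],[5,25,50,75,95]).round(1))
for z0 in range(70,120,8):
    for a,b in((-48,-25),(20,48)):
        k=(L[...,2]>z0)&(L[...,2]<z0+8)&(L[...,0]>-6.5)&(L[...,0]<-2)&(L[...,1]>a)&(L[...,1]<b)
        q=L[k]; print(z0,a,len(q),np.percentile(q[:,1],[0,10,90,100]).round(1) if len(q) else "")
c,s=np.cos(.062),np.sin(.062)
for u,v in((351.7,165),(341.1,154.8)):
    X=plane("side",u,v,155.6); print(X.round(1),"lid", ((X[0]-590)*c+(X[1]-115.6)*s).round(1),(-(X[0]-590)*s+(X[1]-115.6)*c).round(1))
Q=L[m]
for z0 in range(155,215,10):
    q=Q[(Q[:,2]>z0)&(Q[:,2]<z0+10)]; print(z0,len(q),np.percentile(q[:,1],[0,5,95,100]).round(1))
E
```

```text
green px 214 y pct [-38.2 -35.3  25.6  30.5] z [155.  156.1 215.4 218.4]
card face x=a*y+b*(z-150)+c [-1.0000e-03  1.9000e-02 -2.6068e+01] resid 0.89
R outer face y [-41.1 -39.6 -39.1 -38.2 -36.6]
70 -48 7 [-39.7 -38.9 -32.2 -32. ]
70 20 6 [28.3 28.4 34.6 35.1]
78 -48 6 [-41.4 -40.5 -32.1 -31.6]
78 20 6 [27.  27.8 40.2 40.9]
86 -48 10 [-39.1 -39.1 -30.8 -29.6]
86 20 10 [25.4 27.3 38.5 40.5]
94 -48 7 [-40.5 -39.6 -29.9 -29.8]
94 20 4 [27.6 27.9 32.6 34. ]
102 -48 6 [-37.9 -37.6 -35.5 -35.1]
102 20 6 [27.7 29.  33.3 34. ]
110 -48 6 [-38.8 -38.1 -34.3 -32.9]
110 20 4 [29.2 29.4 37.9 39.3]
118 -48 0 
118 20 3 [30.5 31.6 36.3 36.4]
[567.8  77.2 155.6] lid -24.5 -37.0
[560.9 132.5 155.6] lid -28.0 18.7
155 41 [-38.2 -34.6  24.5  25.9]
165 43 [-34.3 -33.2  25.4  27.3]
175 27 [-36.7 -35.6  29.1  30.5]
185 37 [-35.7 -34.7  23.   25.4]
195 35 [-34.5 -33.7  20.9  25.3]
205 22 [-35.1 -34.6 -12.1  -9. ]
```

Request:
apply_moves:
  targets:
    - [[0, 2, 14], 0, 5]
    - [[0, 2, 12], 0, 5]
    - [[0, 0, 0], 0, 5]
    - [[0, 0, 0], 0, 5]

```text
clock: 8.78
eef_pos: [593.2, 118.1, 210.4]
tool_rot: [-2.802, 1.543, -2.741]
force: [-0.6, -0.5, -0.5]
width: 8.3
```

```bash
python3 - <<'E'
from h import *
from g import go
import meas
p,d=eyes.get_image("side"); np.savez("side3.npz",p=p,d=d)
crop(p,325,115,385,205,6,"pics/s7.png")
go([592.5,117.2,195],3.4)
meas.meas("3")
E
```

```text
t 8.82 pos [593.2 118.2 210.4] F [-0.1  0.1  0.5] w 7.8 q7 [-0.52  0.64  0.46  1.65 -0.32  0.95  0.12]
tool x [-0.025 -0.011 -1.   ] y [-0.062  0.998 -0.009] z [ 0.998  0.061 -0.026] jaw deg 3.52
delta tool [15.4 -0.8 -0.3]
roll [np.float64(0.13), np.float64(-179.87)]
green px 217 y pct [-31.2 -29.7  31.3  34.6] z [152.7 155.4 213.2 217.4]
card face x=a*y+b*(z-150)+c [0.    0.02  1.402] resid 0.85
```

View pics/s7.png

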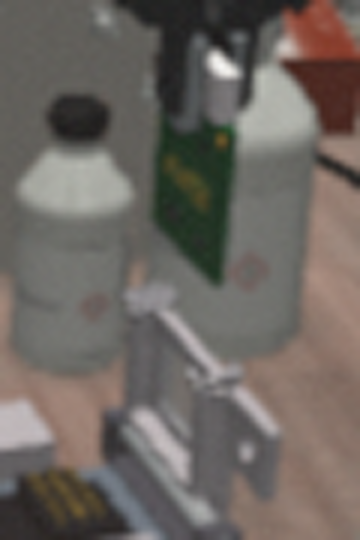

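Request:
apply_moves:
  targets:
    - [[12, -1.2, 0.3], 0, 5]
    - [[12, 0, 0.3], 0, 5]
    - [[0, 0, 0], 0, 5]

```text
clock: 9.2
eef_pos: [592.2, 116.5, 184.2]
tool_rot: [-2.822, 1.542, -2.76]
force: [-0.6, 0.1, -0.9]
width: 7.9
```

```bash
cat > look.py <<'E'
from h import *
from g import go
import meas,sys
k=sys.argv[1]; x0,y0,x1,y1,s=[int(a) for a in sys.argv[2:7]]
p,d=eyes.get_image("side"); np.savez(f"side{k}.npz",p=p,d=d)
crop(p,x0,y0,x1,y1,s,f"pics/s_{k}.png")
go([592.5,117.2,124.2],3.5)
if len(sys.argv)<8: meas.meas(k)
E
python3 look.py 4 325 115 385 205 6
```

```text
t 9.25 pos [592.5 116.5 184.8] F [-1.2 -0.6 -0.1] w 8.0 q7 [-0.51  0.67  0.45  1.68 -0.34  0.9   0.13]
tool x [-0.026 -0.011 -1.   ] y [-0.062  0.998 -0.009] z [ 0.998  0.061 -0.027] jaw deg 3.51
delta tool [60.5  1.3  1.6]
roll [np.float64(0.03), np.float64(-179.97)]
green px 202 y pct [-32.6 -31.   29.7  34. ] z [128.2 130.3 188.4 190.8]
card face x=a*y+b*(z-150)+c [-0.004  0.023  0.837] resid 0.81
```

View pics/s_4.png

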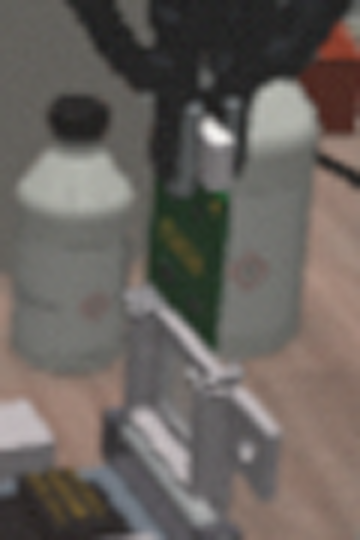

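Request:
apply_moves:
  targets:
    - [[4, 0, 1], 0, 5]
    - [[5, 0, 0.2], 0, 5]
    - [[5, 0, 0.2], 0, 5]
    - [[0, 0, 0], 0, 5]

```text
clock: 9.75
eef_pos: [594.0, 116.5, 170.1]
tool_rot: [-2.807, 1.544, -2.745]
force: [-0.4, -0.1, -0.3]
width: 7.8
```

```bash
python3 look.py 5 325 115 385 205 6
```

```text
t 9.8 pos [594.2 116.5 170.4] F [-0.3  0.2 -0.7] w 8.0 q7 [-0.51  0.69  0.44  1.69 -0.35  0.87  0.14]
tool x [-0.025 -0.01  -1.   ] y [-0.062  0.998 -0.009] z [ 0.998  0.061 -0.025] jaw deg 3.51
delta tool [46.2  1.3 -0.5]
roll [np.float64(0.03), np.float64(-179.97)]
green px 201 y pct [-32.9 -31.4  31.9  34.2] z [112.7 116.  174.4 177.5]
card face x=a*y+b*(z-150)+c [2.000e-03 2.400e-02 3.095e+00] resid 0.88
```

View pics/s_5.png

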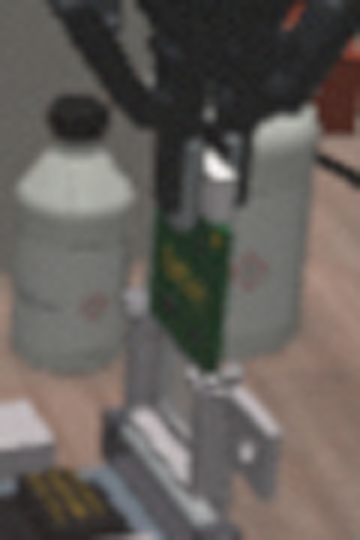

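Request:
apply_moves:
  targets:
    - [[5, 0, -0.3], 0, 5]
    - [[5, 0, 0.1], 0, 5]
    - [[5, 0, 0.1], 0, 5]
    - [[0, 0, 0], 0, 5]

```text
clock: 10.3
eef_pos: [593.6, 116.3, 154.4]
tool_rot: [-2.806, 1.544, -2.745]
force: [0.8, -0.3, 0.1]
width: 7.8
```

```bash
python3 look.py 6 325 115 385 205 6
```

```text
t 10.35 pos [593.8 116.3 154.7] F [-0.1  0.6 -1.2] w 7.9 q7 [-0.5   0.7   0.43  1.71 -0.36  0.84  0.15]
tool x [-0.024 -0.01  -1.   ] y [-0.061  0.998 -0.009] z [ 0.998  0.061 -0.025] jaw deg 3.51
delta tool [30.5  1.2 -0.5]
roll [np.float64(0.02), np.float64(-179.98)]
green px 169 y pct [-32.1 -30.9  28.4  32.7] z [ 98.6 100.7 160.1 162.9]
card face x=a*y+b*(z-150)+c [-0.007  0.023  2.86 ] resid 0.81
```

View pics/s_6.png

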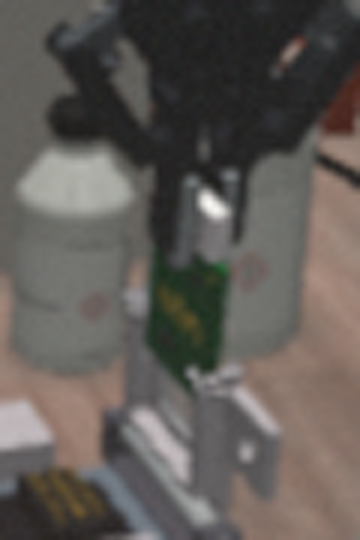

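Request:
apply_moves:
  targets:
    - [[6, 0, 0.1], 0, 5]
    - [[6, 0, 0.1], 0, 5]
    - [[6, 0, 0.1], 0, 5]
    - [[0, 0, 0], 0, 5]

```text
clock: 10.85
eef_pos: [593.4, 116.1, 135.3]
tool_rot: [-2.806, 1.544, -2.745]
force: [0.1, -0.7, -0.3]
width: 8.0
```

```bash
python3 look.py 7 325 115 385 205 6
```

```text
t 10.9 pos [593.6 116.1 135.6] F [-0.1  1.3 -0.9] w 8.2 q7 [-0.49  0.73  0.41  1.72 -0.37  0.8   0.16]
tool x [-0.024 -0.01  -1.   ] y [-0.062  0.998 -0.009] z [ 0.998  0.061 -0.025] jaw deg 3.51
delta tool [11.4  1.2 -0.8]
roll [np.float64(0.03), np.float64(-179.97)]
green px 112 y pct [-32.5 -30.9  31.1  34.8] z [ 90.1  92.7 141.6 142.9]
card face x=a*y+b*(z-150)+c [0.006 0.03  3.333] resid 0.77
```

View pics/s_7.png

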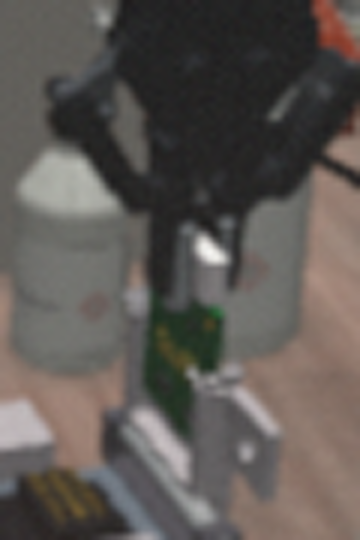

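Well guided. Continue to the bottom gently.

Request:
apply_moves:
  targets:
    - [[5, 0, 0], 0, 5]
    - [[4, 0, 0], 0, 5]
    - [[2, 0, 0], 0, 5]
    - [[0, 0, 0], 0, 5]

```text
clock: 11.4
eef_pos: [593.4, 116.0, 124.0]
tool_rot: [-2.803, 1.545, -2.742]
force: [0.1, -0.1, -0.2]
width: 7.9
```

```bash
python3 look.py 8 325 115 385 205 6
```

```text
t 11.45 pos [593.4 116.  124.1] F [ 0.3  0.  -0.4] w 7.8 q7 [-0.49  0.74  0.41  1.73 -0.38  0.78  0.17]
tool x [-0.024 -0.01  -1.   ] y [-0.061  0.998 -0.009] z [ 0.998  0.061 -0.025] jaw deg 3.51
delta tool [-0.1  1.3 -0.8]
roll [np.float64(0.02), np.float64(-179.98)]
green px 61 y pct [-31.7 -29.5  30.5  31.3] z [ 90.5  92.6 131.5 132.9]
card face x=a*y+b*(z-150)+c [0.014 0.051 4.502] resid 0.89
```

View pics/s_8.png

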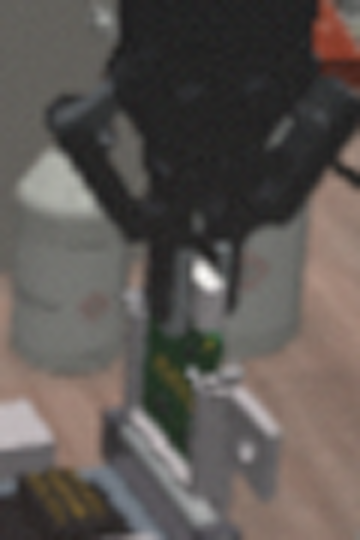

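Request:
apply_moves:
  targets:
    - [[1.5, 0, 0], 0, 5]
    - [[1.5, 0, 0], 0, 5]

```text
clock: 11.7
eef_pos: [593.5, 115.8, 123.7]
tool_rot: [-2.84, 1.546, -2.779]
force: [-3.3, -0.3, 12.5]
width: 7.8
```

Request:
apply_moves:
  targets:
    - [[1.5, 0, 0], 0, 5]
    - [[1.5, 0, 0], 0, 5]

```text
clock: 11.95
eef_pos: [593.5, 115.8, 123.8]
tool_rot: [-2.891, 1.547, -2.83]
force: [-3.4, -1.2, 10.3]
width: 8.1
```

Request:
apply_moves:
  targets:
    - [[-0.5, 0, 0], 0, 15]
    - [[0, 0, 0], 0, 25]
    - [[0, 0, 0], 0, 25]
    - [[-10, 0, 0], 0, 25]
    - [[-20, 0, 0], 0, 25]
    - [[-25, 0, 0], 0, 25]
    - [[0, 0, 0], 0, 10]

```text
clock: 12.82
eef_pos: [596.1, 116.2, 182.3]
tool_rot: [-2.843, 1.55, -2.782]
force: [0.2, -0.5, 0.4]
width: 10.5
```

```bash
python3 look.py 9 315 115 395 215 6; python3 - <<'E'
from h import *
p,d=eyes.get_image("top"); np.savez("top9.npz",p=p,d=d); crop(p,225,100,335,210,6,"pics/t9.png")
E
```

```text
t 12.88 pos [595.2 116.3 181.1] F [ 0.2 -0.4 -0.5] w 9.9 q7 [-0.51  0.67  0.44  1.68 -0.34  0.89  0.14]
tool x [-0.022 -0.008 -1.   ] y [-0.061  0.998 -0.006] z [ 0.998  0.061 -0.023] jaw deg 3.47
delta tool [57.   1.5 -1.3]
roll [np.float64(-0.02), np.float64(179.98)]
green px 72 y pct [-32.3 -31.6  33.6  34.9] z [ 91.4  97.8 129.2 130.4]
card face x=a*y+b*(z-150)+c [ 0.001 -0.014  0.748] resid 0.81
```

View pics/s_9.png

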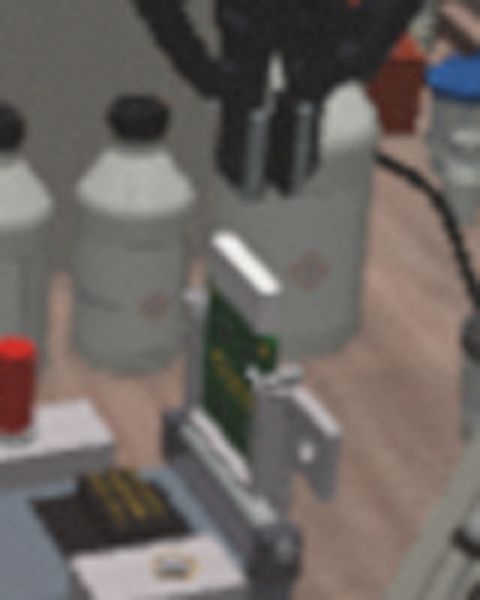

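View pics/t9.png

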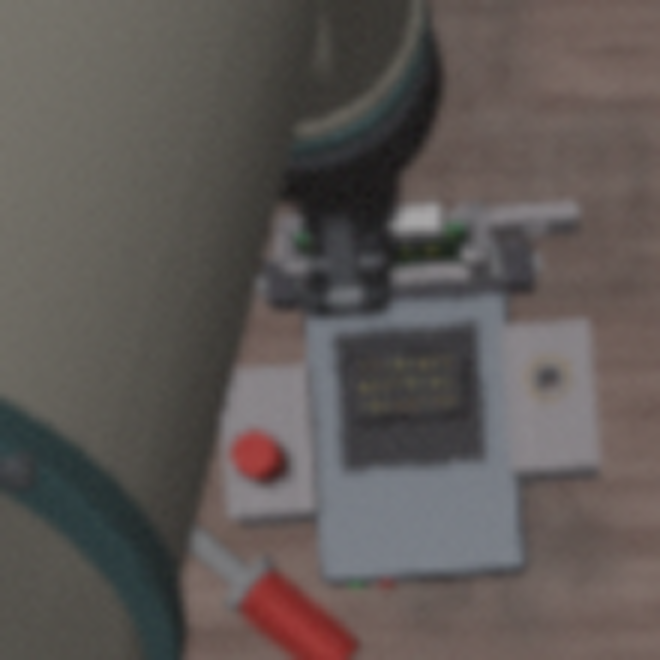

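Request:
apply_moves:
  targets:
    - [[0, 0, 14], -10.6, 0]
    - [[0, 2.6, 13.7], -10.6, 0]
    - [[0, 0, 0], -10.6, 0]
    - [[0, 0, 0], -10.6, 0]
    - [[0, 0, 0], -10.6, 0]
    - [[0, 0, 0], -10.6, 0]
    - [[0, 0, 0], -10.6, 0]
    - [[0, 0, 0], -10.6, 0]
    - [[0, 0, 0], -5.5, 0]
    - [[0, 0, 0], 0, 0]

```text
clock: 14.18
eef_pos: [613.4, 122.7, 166.7]
tool_rot: [1.714, 1.523, -2.906]
force: [-0.6, -1.4, 0.9]
width: 0.2
```

```bash
python3 g.py 624 117 105 93.5
```

```text
t 14.18 pos [613.4 122.7 166.7] F [-0.6 -1.4  0.9] w 0.2 q7 [-0.23  0.69 -0.02  1.6   0.01  0.9   1.41]
tool x [-0.046 -0.011 -0.999] y [-0.995 -0.092  0.047] z [-0.093  0.996 -0.007] jaw deg 95.31
delta tool [ 61.2 -12.9  -6.3]
roll [np.float64(1.79), np.float64(-178.21)]
```

Request:
apply_moves:
  targets:
    - [[0, -13, -6], 1.8, 0]
    - [[0, -3, 0], 0, 0]
    - [[20, 0, 0], 0, 0]
    - [[20, 0, 0], 0, 0]
    - [[15, 0, 0], 0, 0]
    - [[0, 0, 0], 0, 0]

```text
clock: 14.92
eef_pos: [629.8, 116.9, 108.3]
tool_rot: [1.774, 1.523, -2.885]
force: [0.0, -0.9, 0.3]
width: -0.1
```

```bash
python3 g.py 624 117 105 93.5; python3 look.py 10 315 105 405 215 6 n
```

```text
t 14.93 pos [629.8 116.9 108.3] F [ 0.  -0.9  0.3] w -0.1 q7 [-0.22  0.78 -0.01  1.6   0.01  0.81  1.39]
tool x [-0.046 -0.012 -0.999] y [-0.998 -0.052  0.047] z [-0.053  0.999 -0.01 ] jaw deg 93.04
delta tool [3.5 5.6 0.5]
roll [np.float64(-0.49), np.float64(179.51)]
t 14.97 pos [630.4 117.  109.1] F [ 0.4 -0.1  0.5] w 0.0 q7 [-0.22  0.78 -0.01  1.6   0.01  0.81  1.39]
tool x [-0.044 -0.012 -0.999] y [-0.998 -0.053  0.045] z [-0.053  0.999 -0.009] jaw deg 93.04
delta tool [-13.4  38.5   2. ]
roll [np.float64(89.54), np.float64(-90.46)]
```

View pics/s_10.png

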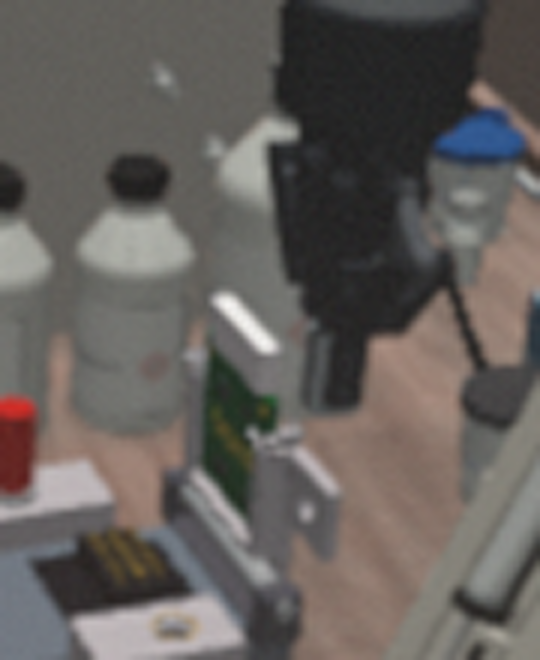

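Request:
apply_moves:
  targets:
    - [[8, 12, 1], 0, 0]
    - [[0, 8, 0.5], 0, 0]
    - [[0, 11, 0.5], 0, 0]
    - [[2.5, 12, 0.5], 0, 0]
    - [[4, 10, 0.5], 0, 0]

```text
clock: 15.6
eef_pos: [581.6, 116.3, 101.1]
tool_rot: [1.874, 1.539, -2.787]
force: [1.7, -2.2, 1.3]
width: 0.2
```

```bash
python3 g.py 574 115 94.5 93.5; python3 look.py 11 315 105 405 215 6 n
```

```text
t 15.6 pos [581.6 116.3 101.1] F [ 1.7 -2.2  1.3] w 0.2 q7 [-0.24  0.73 -0.    1.76  0.01  0.68  1.37]
tool x [-0.03  -0.011 -1.   ] y [-0.998 -0.051  0.03 ] z [-0.051  0.999 -0.009] jaw deg 92.92
delta tool [ 6.8  7.4 -0.8]
roll [np.float64(-0.59), np.float64(179.41)]
t 15.65 pos [579.4 116.3 100.4] F [ 0.  -1.6 -0.1] w 0.1 q7 [-0.24  0.73 -0.01  1.77  0.01  0.68  1.37]
tool x [-0.033 -0.011 -0.999] y [-0.998 -0.051  0.034] z [-0.051  0.999 -0.01 ] jaw deg 92.95
delta tool [-24.3 -12.3  -0. ]
roll [np.float64(89.44), np.float64(-90.56)]
```

View pics/s_11.png

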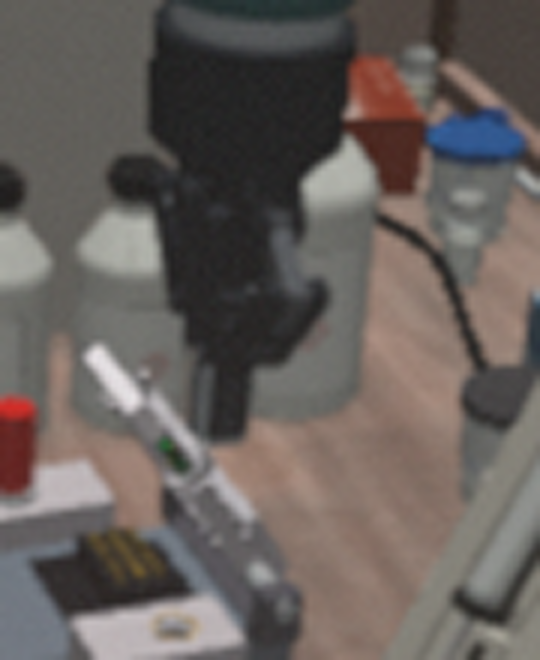

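Request:
apply_moves:
  targets:
    - [[6, 5, 0.3], 0, 0]
    - [[5, 5, 0.3], 0, 0]
    - [[5, 4, 0.3], 0, 0]
    - [[6, 4, 0.2], 0, 0]
    - [[5, 3, 0], 0, 0]
    - [[3, 1, 0], 0, 0]

```text
clock: 16.4
eef_pos: [553.2, 116.2, 68.8]
tool_rot: [1.825, 1.533, -2.836]
force: [0.7, -0.8, 3.1]
width: -0.3
```

```bash
python3 g.py 556 115 74 93.5; python3 look.py 12 315 105 405 215 6 n
```

```text
t 16.4 pos [553.2 116.2  68.8] F [ 0.7 -0.8  3.1] w -0.3 q7 [-0.25  0.75 -0.01  1.85  0.01  0.58  1.36]
tool x [-0.036 -0.011 -0.999] y [-0.998 -0.051  0.037] z [-0.052  0.999 -0.01 ] jaw deg 92.96
delta tool [-5.3 -2.6 -1.4]
roll [np.float64(-0.56), np.float64(179.44)]
t 16.45 pos [553.  116.2  68.5] F [ 0.3 -1.2  0.3] w -0.1 q7 [-0.25  0.75 -0.01  1.85  0.01  0.58  1.36]
tool x [-0.037 -0.011 -0.999] y [-0.998 -0.051  0.037] z [-0.052  0.999 -0.01 ] jaw deg 92.96
delta tool [-57.1 -37.4  -1.5]
roll [np.float64(89.46), np.float64(-90.54)]
```

View pics/s_12.png

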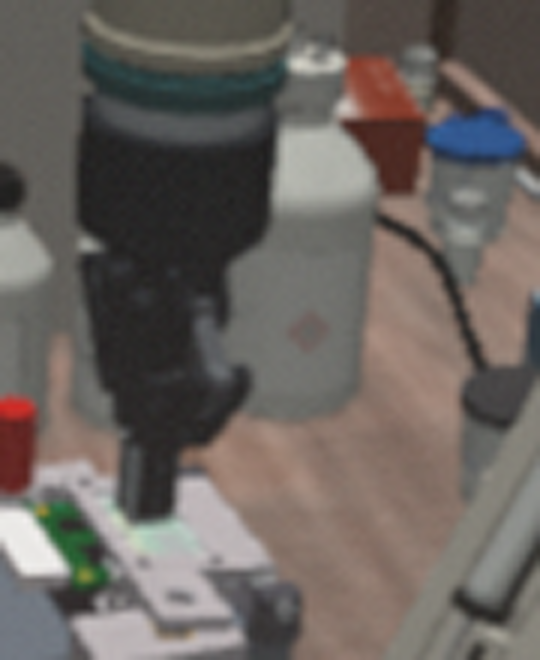

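Request:
apply_moves:
  targets:
    - [[3, 0, 0], 0, 0]
    - [[2, 0, 0], 0, 0]
    - [[1, 0, 0], 0, 0]

```text
clock: 16.82
eef_pos: [551.6, 116.2, 63.6]
tool_rot: [1.808, 1.53, -2.853]
force: [-1.9, -1.0, 10.3]
width: -0.0
```

Request:
apply_moves:
  targets:
    - [[-10, 0, 0], 0, 0]
    - [[-25, 0, 0], 0, 10]
    - [[-30, 0, 0], 0, 30]
    - [[-20, 0, 0], 0, 40]
    - [[0, 0, 0], 0, 40]

```text
clock: 17.45
eef_pos: [553.8, 118.9, 151.1]
tool_rot: [1.751, 1.528, -2.909]
force: [-0.3, -0.2, -1.0]
width: 40.1
```

Request:
apply_moves:
  targets:
    - [[0, 0, 0], 9, 40]
    - [[0, 0, 0], 9, 40]
    - [[0, 0, 0], 9, 40]
    - [[0, 0, 0], 9, 40]
    - [[0, 0, 0], 9, 40]
    - [[0, 0, 0], 9, 40]
    - [[0, 0, 0], 9, 40]
    - [[0, 0, 0], 9, 40]
    - [[0, 0, 0], 9, 40]
    - [[0, 0, 0], 0, 40]

```text
clock: 18.7
eef_pos: [545.8, 119.3, 140.4]
tool_rot: [-3.079, 1.509, -2.913]
force: [-0.6, -0.1, 0.4]
width: 40.1
```

```bash
python3 g.py 511 168 125 3.5;  python3 - <<'E'
from h import *
for n in ["side","top"]:
    p,d=eyes.get_image(n); np.savez(f"{n}13.npz",p=p,d=d)
    if n=="top": crop(p,225,110,335,210,6,"pics/t13.png")
    else: crop(p,275,120,385,230,5,"pics/s_13.png")
E
```

```text
t 18.7 pos [545.8 119.3 140.4] F [-0.6 -0.1  0.4] w 40.1 q7 [-0.52  0.68  0.41  1.81 -0.36  0.79  0.25]
tool x [-0.06  -0.014 -0.998] y [-0.165  0.986 -0.004] z [ 0.984  0.165 -0.061] jaw deg 9.5
delta tool [ 16.8  53.8 -25.3]
roll [np.float64(6.02), np.float64(-173.98)]
```

View pics/s_13.png

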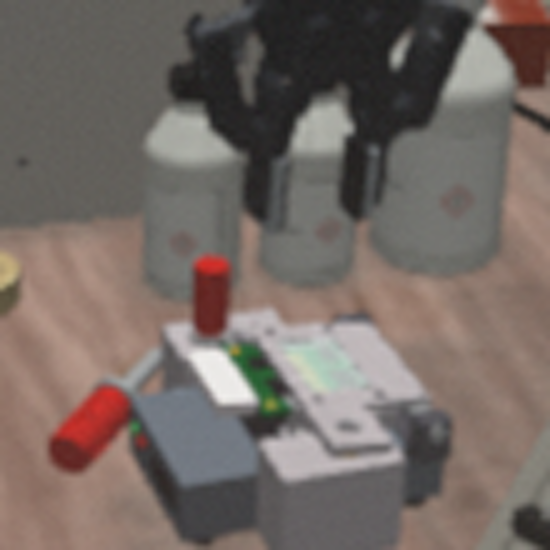

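View pics/t13.png

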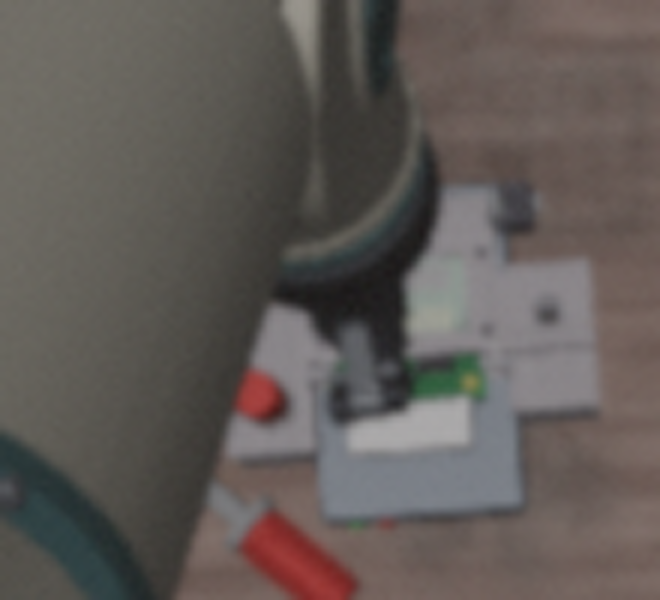

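Request:
apply_moves:
  targets:
    - [[-4, 0, 0], -6, 40]
    - [[0, 0, 0], -6, 40]
    - [[0, 0, 0], -6, 40]
    - [[0, 0, 0], -6, 40]
    - [[0, 0, 0], -6, 40]
    - [[0, 0, 0], -6, 40]
    - [[0, 0, 0], -6, 40]

```text
clock: 19.68
eef_pos: [545.4, 118.8, 143.5]
tool_rot: [2.411, 1.508, -2.932]
force: [-0.1, -0.5, 0.3]
width: 40.1
```

```bash
python3 g.py 511 168 125 93.5
```

```text
t 19.68 pos [545.4 118.8 143.5] F [-0.1 -0.5  0.3] w 40.1 q7 [-0.38  0.65  0.19  1.81 -0.16  0.77  0.83]
tool x [-0.061 -0.013 -0.998] y [-0.807  0.589  0.042] z [ 0.588  0.808 -0.046] jaw deg 53.95
delta tool [19.9 56.  20.4]
roll [np.float64(-39.62), np.float64(140.38)]
```

Request:
apply_moves:
  targets:
    - [[0, 0, 0], -6, 40]
    - [[0, 0, 0], -6, 40]
    - [[0, 0, 0], -6, 40]
    - [[0, 0, 0], -6, 40]
    - [[0, 0, 0], -6, 40]
    - [[0, 0, 0], -6, 40]
    - [[0, 0, 0], -3.5, 40]
    - [[0, 0, 0], 0, 40]

```text
clock: 20.68
eef_pos: [545.3, 117.4, 142.9]
tool_rot: [1.653, 1.509, -2.96]
force: [-0.2, -0.0, 0.2]
width: 40.0
```

```bash
python3 g.py 509 167 125 93.5
python3 - <<'E'
from h import *
# pin position in side image 13: head top & axis
p,d=load("side","13"); P=cloud("side",d); q=p.astype(int); m=(q[...,2]>110)&(q[...,1]<60)&(q[...,0]<60)
nl,lab,st,ce=cv2.connectedComponentsWithStats(m.astype(np.uint8))
for i in range(1,nl):
    if st[i,4]>20: print(ce[i],st[i],np.median(P[lab==i],0).round(1))
p,d=load("top","0"); P=cloud("top",d)
E
```

```text
t 20.68 pos [545.3 117.4 142.9] F [-0.2 -0.   0.2] w 40.0 q7 [-0.24  0.64 -0.03  1.81  0.02  0.76  1.39]
tool x [-0.061 -0.011 -0.998] y [-0.993 -0.099  0.062] z [-0.099  0.995 -0.005] jaw deg 95.7
delta tool [19.5 30.  53.1]
roll [np.float64(2.17), np.float64(-177.83)]
[255.68965517 202.24137931] [250 194  14  17 116] [359.4 187.3  20.4]
[293.76851852 204.11111111] [285 198  16  14 108] [451.  155.4  20.5]
```

Request:
apply_moves:
  targets:
    - [[0, 10, 15], 1, 30]
    - [[0, 10, 18], 1, 24]
    - [[0, 8, 12], 0, 24]
    - [[10, 2, 8], 0, 24]
    - [[10, 0, 0], 0, 24]
    - [[0, 0, 0], 0, 24]

```text
clock: 21.42
eef_pos: [509.8, 167.2, 122.5]
tool_rot: [1.708, 1.51, -2.943]
force: [-0.0, -0.3, -0.2]
width: 24.1
```

```bash
python3 g.py 509 167 105 93.5; python3 - <<'E'
from h import *
for n in ["side","top"]:
    p,d=eyes.get_image(n); np.savez(f"{n}14.npz",p=p,d=d)
    if n=="top": crop(p,225,110,335,210,6,"pics/t14.png")
    else: crop(p,280,130,360,220,6,"pics/s_14.png")
E
```

```text
t 21.43 pos [509.8 167.2 122.5] F [-0.  -0.3 -0.2] w 24.1 q7 [-0.35  0.64 -0.01  1.88 -0.    0.68  1.27]
tool x [-0.06  -0.012 -0.998] y [-0.996 -0.061  0.061] z [-0.062  0.998 -0.008] jaw deg 93.53
delta tool [17.6 -0.3 -0.1]
roll [np.float64(0.01), np.float64(-179.99)]
```

View pics/s_14.png

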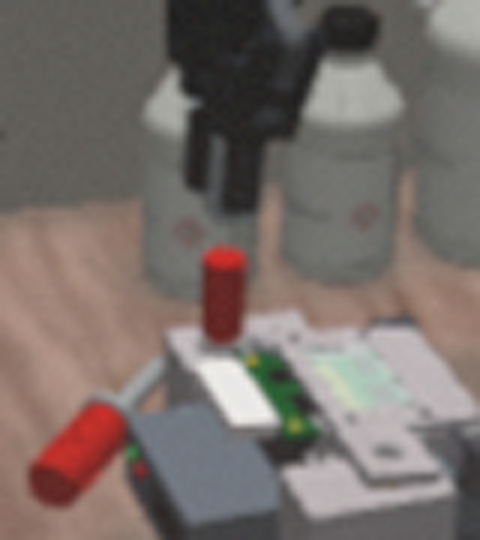

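View pics/t14.png

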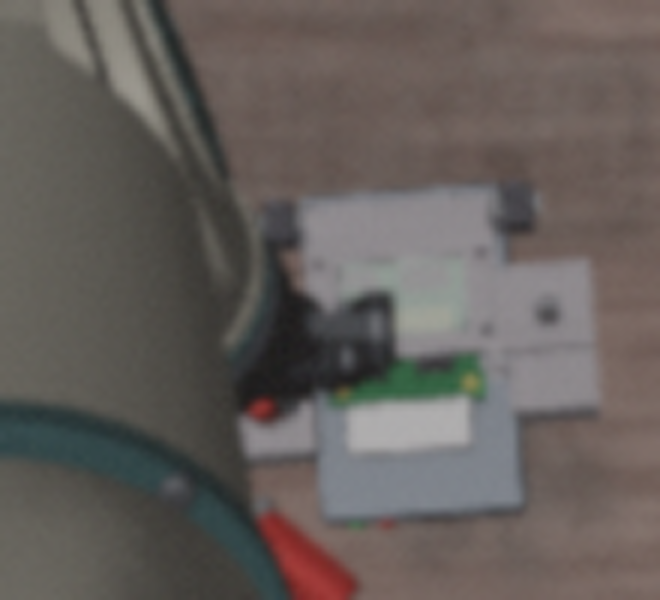

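```bash
python3 - <<'E'
from h import *
print("pin top side",plane("side",280+224/6,130+257/6,96.5), "shoulder side", plane("side",280+222/6,130+345/6,56))
y=np.array([-.996,-.061,.061]);z=np.array([-.062,.998,-.008]);T=np.array([509.8,167.2,122.5])
for s in(-12,12,-26,26):
  for a in(-11,11):
    u,v=proj("side",T+s*z+a*y); print(s,a,round((u-280)*6),round((v-130)*6))
print([ (u-280)*6 if i==0 else (u-130)*6 for i,u in enumerate(proj("side",T))])
E
```

```text
pin top side [512.93512834 164.75797607  96.5       ] shoulder side [512.25041867 162.49903858  56.        ]
-12 -11 252 209
-12 11 200 214
12 -11 232 184
12 11 181 188
-26 -11 263 224
-26 11 211 229
26 -11 221 170
26 11 171 174
[np.float64(216.19115881890707), np.float64(198.66119780675933)]
```

```bash
python3 g.py 509.4 166.4 64 93.5
```

```text
t 21.52 pos [510.4 167.5 123.3] F [ 0.4 -0.2 -0.9] w 24.0 q7 [-0.35  0.64 -0.01  1.88 -0.    0.68  1.27]
tool x [-0.059 -0.011 -0.998] y [-0.996 -0.061  0.059] z [-0.061  0.998 -0.008] jaw deg 93.52
delta tool [59.3 -2.4 -0.6]
roll [np.float64(-0.01), np.float64(179.99)]
```

Request:
apply_moves:
  targets:
    - [[12, 1, -0.8], 0, 26]
    - [[14, 1, 0], 0, 26]
    - [[14, 1, 0], 0, 26]
    - [[0, 0, 0], 0, 26]

```text
clock: 22.02
eef_pos: [505.0, 165.0, 80.5]
tool_rot: [1.706, 1.511, -2.946]
force: [0.6, -0.2, -0.5]
width: 26.2
```

```bash
python3 g.py 509.4 166.4 64 93.5; python3 - <<'E'
from h import *
for n in ["side"]:
    p,d=eyes.get_image(n); np.savez(f"{n}15.npz",p=p,d=d)
    crop(p,290,140,350,210,8,"pics/s_15.png")
E
```

```text
t 22.02 pos [505.  165.   80.5] F [ 0.6 -0.2 -0.5] w 26.2 q7 [-0.35  0.71 -0.01  1.92 -0.    0.58  1.27]
tool x [-0.059 -0.012 -0.998] y [-0.996 -0.059  0.059] z [-0.06   0.998 -0.008] jaw deg 93.43
delta tool [16.2 -5.4  1.3]
roll [np.float64(-0.1), np.float64(179.9)]
```

View pics/s_15.png

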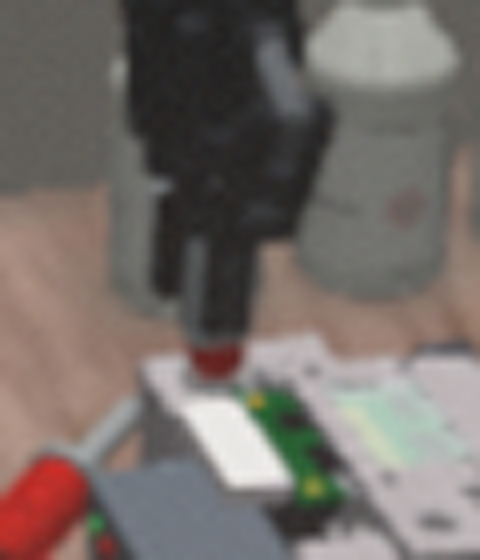

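Request:
apply_moves:
  targets:
    - [[0, -5, 1.2], 0, 26]
    - [[8, -0.5, 0], 0, 26]
    - [[8, 0, 0], 0, 26]
    - [[0, 0, 0], 0, 26]

```text
clock: 22.58
eef_pos: [510.7, 166.8, 64.7]
tool_rot: [1.701, 1.513, -2.951]
force: [-1.1, 0.5, 1.6]
width: 25.8
```

```bash
python3 g.py 509.4 166.4 64 93.5
```

```text
t 22.57 pos [510.7 166.8  64.7] F [-1.1  0.5  1.6] w 25.8 q7 [-0.35  0.74 -0.01  1.91 -0.    0.55  1.27]
tool x [-0.057 -0.011 -0.998] y [-0.997 -0.059  0.058] z [-0.06   0.998 -0.008] jaw deg 93.42
delta tool [ 0.8  1.2 -0.3]
roll [np.float64(-0.1), np.float64(179.9)]
```

Request:
apply_moves:
  targets:
    - [[0.5, 1, 0], 0, 18]
    - [[0, 0, 0], 0, 12]
    - [[0, 0, 0], 0, 12]
    - [[0, 0, 0], 0, 12]

```text
clock: 23.08
eef_pos: [510.0, 168.9, 64.8]
tool_rot: [1.658, 1.515, -2.993]
force: [-1.5, 2.0, 1.0]
width: 16.2
```

```bash
python3 g.py 509.4 166.4 64 93.5;python3 - <<'E'
from h import *
for n in ["side"]:
    p,d=eyes.get_image(n); np.savez(f"{n}16.npz",p=p,d=d)
    crop(p,290,140,350,210,8,"pics/s_16.png")
E
```

```text
t 23.07 pos [510.  168.9  64.8] F [-1.5  2.   1. ] w 16.2 q7 [-0.35  0.74 -0.02  1.91 -0.    0.55  1.27]
tool x [-0.055 -0.008 -0.998] y [-0.997 -0.061  0.056] z [-0.061  0.998 -0.005] jaw deg 93.5
delta tool [ 0.8  0.8 -2.4]
roll [np.float64(-0.02), np.float64(179.98)]
```

View pics/s_16.png

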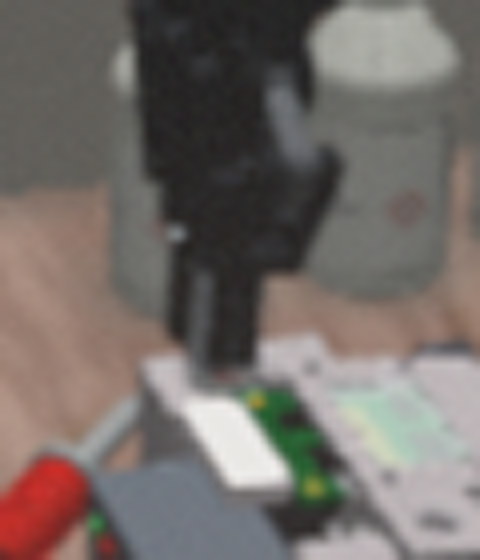

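Request:
apply_moves:
  targets:
    - [[-8, 0.4, -0.3], 0, 12]
    - [[-12, 0.7, 0], 0, 12]
    - [[-14, 0.8, 0], 0, 12]
    - [[-16, 0.9, 0], 0, 12]
    - [[-16, 0.9, 0], 0, 12]
    - [[0, 0, 0], 0, 12]

```text
clock: 23.88
eef_pos: [511.1, 167.6, 136.6]
tool_rot: [1.678, 1.517, -2.974]
force: [0.1, 0.1, -2.0]
width: 16.6
```

```bash
python3 g.py 544 54.5 135 93.5;python3 - <<'E'
from h import *
for n in ["side"]:
    p,d=eyes.get_image(n); np.savez(f"{n}17.npz",p=p,d=d)
    crop(p,280,120,370,230,5,"pics/s_17.png")
E
```

```text
t 23.88 pos [511.1 167.6 136.6] F [ 0.1  0.1 -2. ] w 16.6 q7 [-0.35  0.62 -0.01  1.87 -0.    0.7   1.27]
tool x [-0.053 -0.009 -0.999] y [-0.997 -0.059  0.053] z [-0.06   0.998 -0.006] jaw deg 93.42
delta tool [   0.9  -26.2 -114.9]
roll [np.float64(-0.09), np.float64(179.91)]
```

View pics/s_17.png

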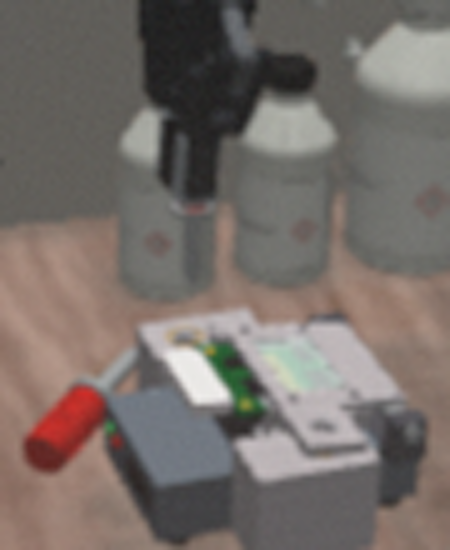

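Request:
apply_moves:
  targets:
    - [[0, -4, -15], 0, 12]
    - [[0, -5, -22], 0, 12]
    - [[0, -5, -22], 0, 12]
    - [[0, -5, -22], 0, 12]
    - [[0, -4, -18], 0, 12]
    - [[0, -2, -10], 0, 12]
    - [[0, 0, 0], 0, 12]
    - [[0, 0, 0], 0, 12]

```text
clock: 24.92
eef_pos: [541.4, 50.6, 131.9]
tool_rot: [1.723, 1.509, -2.932]
force: [-0.8, 0.8, -1.0]
width: 16.5
```

```bash
python3 g.py 544 54.5 135 93.5;python3 - <<'E'
from h import *
for n in ["side","top"]:
    p,d=eyes.get_image(n); np.savez(f"{n}18.npz",p=p,d=d)
    if n=="side": crop(p,310,130,380,230,6,"pics/s_18.png")
    else: crop(p,260,110,350,210,6,"pics/t_18.png")
E
```

```text
t 24.93 pos [541.4  50.6 131.9] F [-0.8  0.8 -1. ] w 16.5 q7 [-0.14  0.64 -0.02  1.85  0.02  0.71  1.46]
tool x [-0.061 -0.013 -0.998] y [-0.997 -0.057  0.061] z [-0.057  0.998 -0.009] jaw deg 93.29
delta tool [-3.3 -2.7  3.7]
roll [np.float64(-0.24), np.float64(179.76)]
```

View pics/s_18.png

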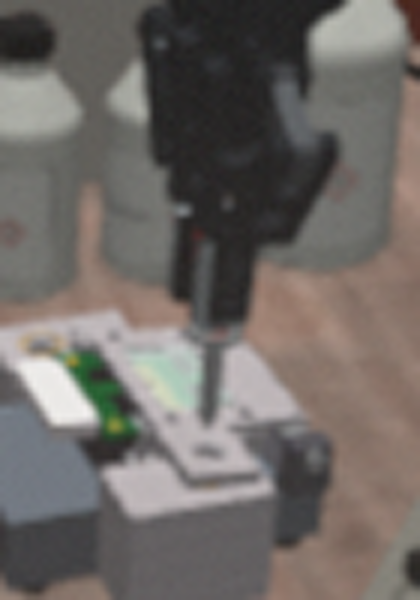

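View pics/t_18.png

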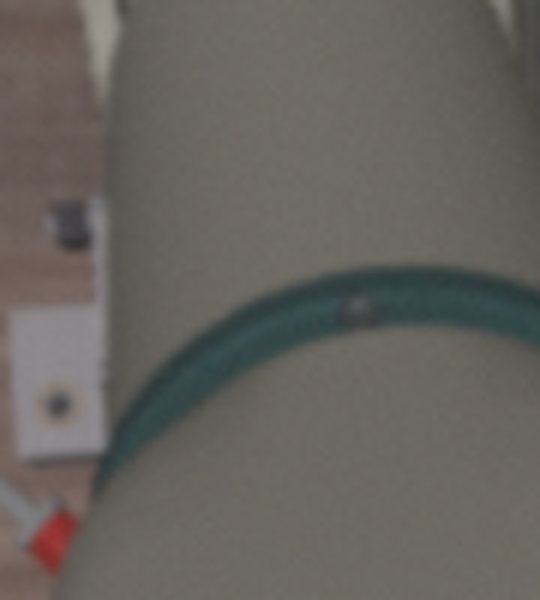

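```bash
python3 - <<'E'
from h import *
t=plane("side",310+207/6,130+422/6,81.6); h=plane("side",310+209/6,130+452/6,66.3)
print(t,h,h-t)
p,d=load("side","18"); crop(p,335,180,360,215,16,"pics/s_18b.png")
E
```

```text
[545.44011427  49.50833066  81.6       ] [547.83679614  51.69032057  66.3       ] [  2.39668187   2.18198991 -15.3       ]
```

View pics/s_18b.png

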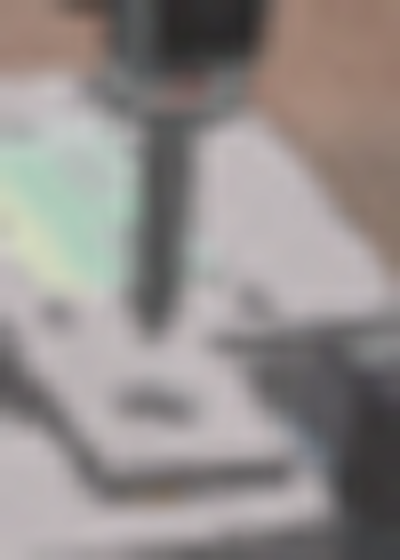

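```bash
python3 - <<'E'
from h import *
t=plane("side",335+152/16,180+335/16,81.6); h=plane("side",335+155/16,180+400/16,66.3)
print(t,h,h-t)
for z in (81.6,121.6): print([round((a-b)*16) for a,b in zip(proj("side",[t[0],t[1],z]),(335,180))])
E
```

```text
[544.6045703   47.03731998  81.6       ] [547.96851224  53.12865777  66.3       ] [  3.36394194   6.0913378  -15.3       ]
[152, 335]
[167, 92]
```

Request:
apply_moves:
  targets:
    - [[0, -2.6, 3.8], 0, 12]
    - [[4, -0.3, 0], 0, 12]
    - [[0, 0, 0], 0, 12]

```text
clock: 25.4
eef_pos: [543.8, 56.8, 127.5]
tool_rot: [1.713, 1.509, -2.938]
force: [0.9, -0.3, -0.2]
width: 16.2
```

```bash
python3 g.py 544 54.5 122 93.5;python3 - <<'E'
from h import *
for n in ["side"]:
    p,d=eyes.get_image(n); np.savez(f"{n}19.npz",p=p,d=d)
    crop(p,325,175,365,220,13,"pics/s_19.png")
E
```

```text
t 25.4 pos [543.8  56.8 127.5] F [ 0.9 -0.3 -0.2] w 16.2 q7 [-0.15  0.65 -0.02  1.85  0.02  0.71  1.46]
tool x [-0.06  -0.012 -0.998] y [-0.996 -0.06   0.061] z [-0.061  0.998 -0.009] jaw deg 93.48
delta tool [ 5.5 -0.4 -2.3]
roll [np.float64(-0.05), np.float64(179.95)]
```

View pics/s_19.png

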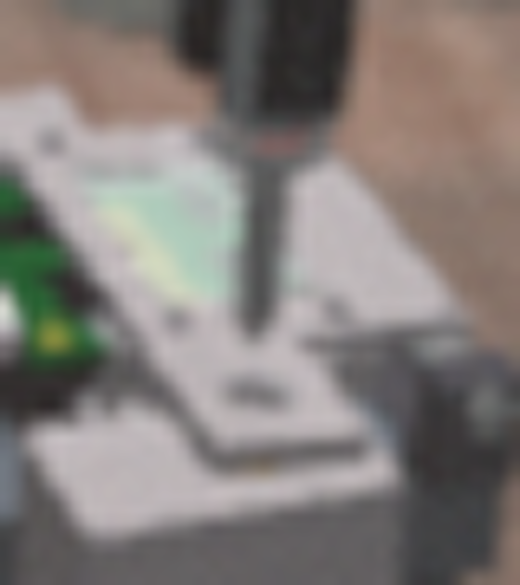

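Request:
apply_moves:
  targets:
    - [[4, -0.8, -0.8], 0, 12]
    - [[4, -0.3, 0], 0, 12]
    - [[0, 0, 0], 0, 12]

```text
clock: 25.82
eef_pos: [544.6, 55.8, 119.0]
tool_rot: [1.714, 1.509, -2.938]
force: [0.0, -0.4, -0.4]
width: 16.4
```

```bash
python3 g.py 544.3 56 122 93.5;python3 - <<'E'
from h import *
for n in ["side"]:
    p,d=eyes.get_image(n); np.savez(f"{n}20.npz",p=p,d=d)
    crop(p,325,175,365,220,13,"pics/s_20.png")
E
```

```text
t 25.82 pos [544.6  55.8 119. ] F [ 0.  -0.4 -0.4] w 16.4 q7 [-0.14  0.66 -0.02  1.85  0.02  0.69  1.46]
tool x [-0.06  -0.012 -0.998] y [-0.996 -0.06   0.061] z [-0.061  0.998 -0.009] jaw deg 93.47
delta tool [-3.   0.5  0.2]
roll [np.float64(-0.06), np.float64(179.94)]
```

View pics/s_20.png

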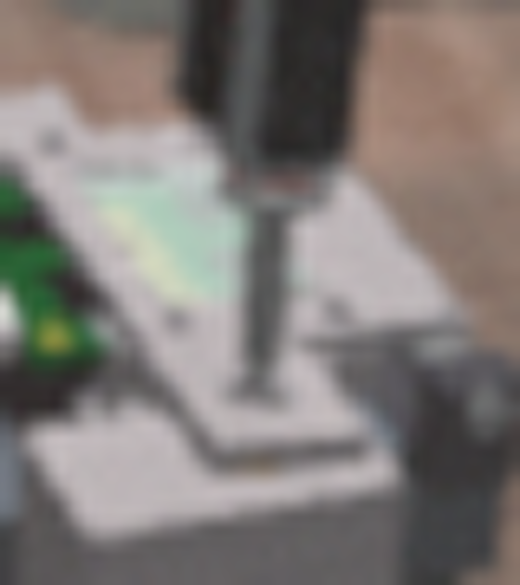

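Request:
apply_moves:
  targets:
    - [[3, 0.4, 0], 0, 12]
    - [[3, -0.1, 0], 0, 12]
    - [[3, -0.1, 0], 0, 12]

```text
clock: 26.25
eef_pos: [544.2, 55.6, 109.9]
tool_rot: [1.715, 1.51, -2.937]
force: [-0.3, -0.9, -1.3]
width: 16.5
```

```bash
python3 g.py 544.3 56 105 93.5;python3 - <<'E'
from h import *
for n in ["side"]:
    p,d=eyes.get_image(n); np.savez(f"{n}21.npz",p=p,d=d)
    crop(p,325,175,365,220,13,"pics/s_21.png")
E
```

```text
t 26.25 pos [544.2  55.6 109.9] F [-0.3 -0.9 -1.3] w 16.5 q7 [-0.14  0.67 -0.02  1.86  0.02  0.67  1.46]
tool x [-0.059 -0.012 -0.998] y [-0.996 -0.06   0.06 ] z [-0.06   0.998 -0.009] jaw deg 93.46
delta tool [ 4.9 -0.4  0.4]
roll [np.float64(-0.07), np.float64(179.93)]
```

View pics/s_21.png

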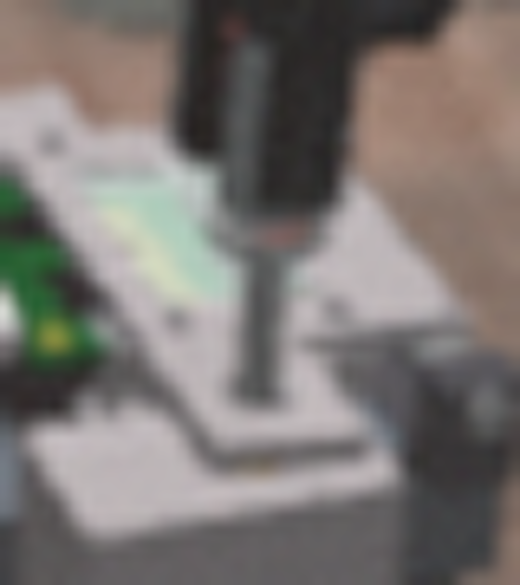

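Request:
apply_moves:
  targets:
    - [[3, -0.1, 0], 0, 12]
    - [[3, -0.2, 0], 0, 12]
    - [[3, -0.2, 0], 0, 12]

```text
clock: 26.68
eef_pos: [544.0, 55.5, 100.0]
tool_rot: [1.715, 1.51, -2.938]
force: [0.2, 0.2, -1.0]
width: 16.4
```

Request:
apply_moves:
  targets:
    - [[3, -0.2, 0], 0, 12]
    - [[3, -0.2, 0], 0, 12]
    - [[3, -0.2, 0], 0, 12]

```text
clock: 27.05
eef_pos: [544.1, 55.5, 90.3]
tool_rot: [1.714, 1.51, -2.938]
force: [-0.3, 0.5, -0.6]
width: 16.2
```

```bash
python3 g.py 544.3 56 72 93.5;python3 - <<'E'
from h import *
for n in ["side"]:
    p,d=eyes.get_image(n); np.savez(f"{n}22.npz",p=p,d=d)
    crop(p,325,175,365,220,13,"pics/s_22.png")
E
```

```text
t 27.05 pos [544.1  55.5  90.3] F [-0.3  0.5 -0.6] w 16.2 q7 [-0.14  0.7  -0.02  1.87  0.02  0.63  1.45]
tool x [-0.06  -0.012 -0.998] y [-0.996 -0.06   0.06 ] z [-0.06   0.998 -0.009] jaw deg 93.46
delta tool [18.2 -1.4  0.7]
roll [np.float64(-0.07), np.float64(179.93)]
```

View pics/s_22.png

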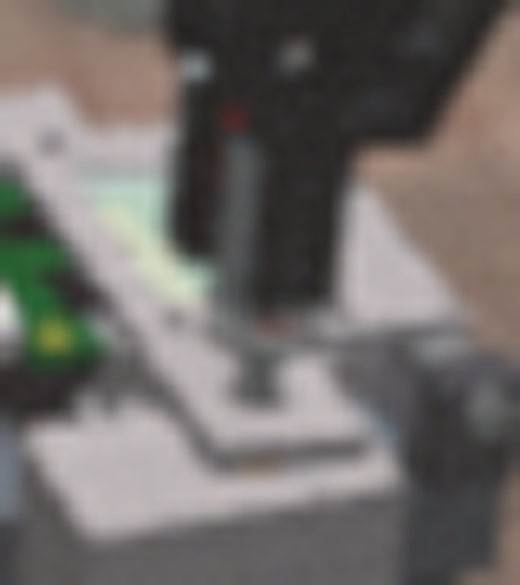

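Request:
apply_moves:
  targets:
    - [[3, -0.2, 0], 0, 12]
    - [[3, -0.2, 0], 0, 12]
    - [[3, -0.2, 0], 0, 12]

```text
clock: 27.48
eef_pos: [544.0, 55.4, 80.4]
tool_rot: [1.714, 1.51, -2.938]
force: [0.6, -0.5, -0.2]
width: 16.5
```

Request:
apply_moves:
  targets:
    - [[2, -0.1, 0], 0, 12]
    - [[2, -0.1, 0], 0, 12]

```text
clock: 27.72
eef_pos: [543.8, 55.3, 76.5]
tool_rot: [1.714, 1.509, -2.938]
force: [-1.1, -0.3, 5.6]
width: 16.3
```

Request:
apply_moves:
  targets:
    - [[2, -0.1, 0], 0, 12]
    - [[2.5, -0.1, 0], 0, 12]

```text
clock: 27.98
eef_pos: [543.0, 55.3, 73.0]
tool_rot: [1.711, 1.508, -2.941]
force: [-2.3, -0.0, 9.0]
width: 16.3
```

Request:
apply_moves:
  targets:
    - [[3, -0.1, 0], 0, 12]
    - [[3.5, -0.1, 0], 0, 12]

```text
clock: 28.22
eef_pos: [542.8, 55.2, 71.5]
tool_rot: [1.714, 1.508, -2.939]
force: [-7.6, -0.0, 40.2]
width: 16.4
```

Request:
apply_moves:
  targets:
    - [[2.5, -0.3, 0], 0, 12]
    - [[2.5, -0.3, 0], 0, 12]

```text
clock: 28.48
eef_pos: [542.8, 55.3, 71.9]
tool_rot: [1.714, 1.509, -2.939]
force: [-5.1, -0.5, 20.6]
width: 16.5
```

```bash
python3 - <<'E'
from h import *
from g import go
for n in ["side","top"]:
    p,d=eyes.get_image(n); np.savez(f"{n}23.npz",p=p,d=d)
    if n=="side": crop(p,280,150,380,230,8,"pics/s_23.png"); cv2.imwrite("pics/s_23f.png",p)
    else: cv2.imwrite("pics/t_23f.png",p)
go()
P=cloud("side",load("side","23")[1]); c,s=np.cos(.062),np.sin(.062)
L=np.stack([(P[...,0]-593)*c+(P[...,1]-115.6)*s,-(P[...,0]-593)*s+(P[...,1]-115.6)*c,P[...,2]],-1)
for k,P in (("13",cloud("side",load("side","13")[1])),("23",P)):
    L=np.stack([(P[...,0]-593)*c+(P[...,1]-115.6)*s,-(P[...,0]-593)*s+(P[...,1]-115.6)*c,P[...,2]],-1)
    m=(np.abs(L[...,1])<36)&(L[...,0]>-58)&(L[...,0]<-10)&(L[...,2]>55)&(L[...,2]<75); Q=L[m]
    A=np.c_[Q[:,0],Q[:,1],np.ones(len(Q))]; f=np.linalg.lstsq(A,Q[:,2],rcond=None)[0]; r=Q[:,2]-A@f; g=np.abs(r)<2
    print(k,len(Q),np.linalg.lstsq(A[g],Q[g,2],rcond=None)[0].round(3))
E
```

```text
t 28.57 pos [542.8  55.2  71.9] F [-5.1 -1.2 22.5] w 16.4 q7 [-0.14  0.73 -0.02  1.88  0.02  0.59  1.45]
tool x [-0.06  -0.012 -0.998] y [-0.996 -0.059  0.061] z [-0.06   0.998 -0.009] jaw deg 93.43
13 279 [-9.5000e-02  2.0000e-03  6.0202e+01]
23 103 [ 2.0000e-03 -1.0000e-03  6.0007e+01]
```

View pics/s_23.png

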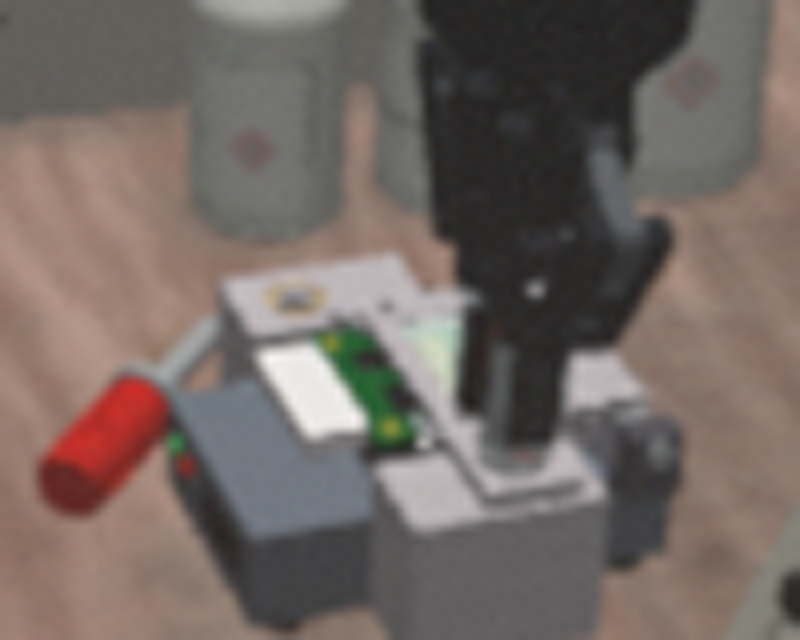

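View pics/s_23f.png

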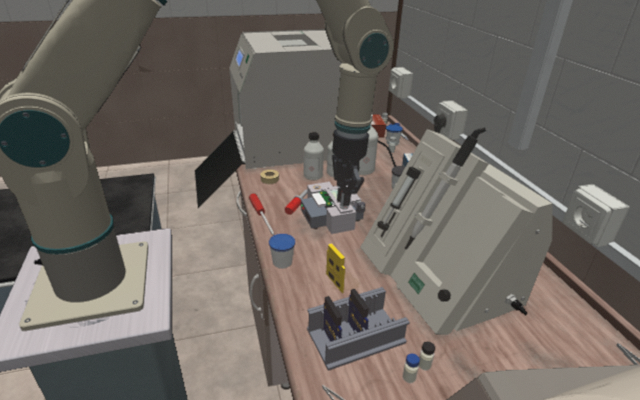

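```bash
python3 - <<'E'
from cell import ctrl
print(ctrl.finish_job())
E
```

```text
the job is handed in; nothing more can be done
None
```

The job is done and handed in at about 28.6 s, with the arm still gripping the pin and pressing it down.

- **Card:** I drew the green card out of the rack, slid it down the lid guides until it bottomed (about 12 N), and swung the lid down onto the contacts.
- **Pin:** The small red pin went from its parking hole through the ear into the hole in the jig and is pressed down.
- **Last checks:**
  - The lid's slope in the side depth image went from 0.095 rad on the springs to 0.002 rad.
  - The pin's shoulder is on the ear, with a steady push of about 22 N. It peaked at about 40 N at the pin when the lid reached its stop.
  - Both blue cards and the yellow card were in place in the last picture.
- **Disagreements and oddities:**
  - The larger red look-alike pin, upright in the first picture, was lying in front of the jig at about 3.5 s. I had not knowingly gone within about 200 mm of it and left it there. It stayed on the table and out of the way. I don't know why it fell.
  - The two cameras and the robot disagreed by about 2 to 3 mm, so I lined up the card and pin by how they sat relative to the jig in the same image.
  - The tool ended up tilted about 3.5 degrees after fast moves, but the pin stood upright in the side view before it went in.

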